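# Shut and bolt the sampler tray

## Task

Push the open sample tray of the sampler module fully home. Then lay the loose steel bolt down in the two open forks of the module, its tip towards the keeper on the tray but still just short of it, and let go of it; after that push the bolt across until its tip has fully entered the keeper and its end plate is up against the rear fork, and leave it there. Do not disturb the flasks and the beaker.

Things in the scene. Friction and masses are not known exactly. Their poses are not given: they have to be found in the camera images.
- module: Low cream sampler module fixed to the bench, 110 mm (x) by 285 mm (y), deck 50 mm high. Origin under the bolt line at bench level; its front looks to its -x. Its deck runs from y = -40 to +150 mm; the sliding tray takes y = -121 to -42 mm; a 13 mm cheek, 48 mm high, closes the -y end.
- guide (a point): Point on the module's deck, 50 mm above the bench, module's axes. The bolt line is its y axis; the bolt slides towards -y. Fully home, the bolt's origin is at this point and its x axis points to this -y. Laid ready, its origin is about 50 mm (40 to 70) towards +y.
- rear_fork (a point): Centre of the rear fork at deck level, an open-topped steel U, 12 mm long: y = +56 to +68 mm from guide. Both forks: slot 22 mm wide, straight walls to 13 mm above the deck, flared wider up to 22 mm, about 45 mm wide over all.
- front_fork (a point): Centre of the front fork at deck level, 24 mm long: y = -24 to 0 mm from guide. Between the forks the deck is bare for 56 mm, so fingers can hold the bolt there while it is laid down, but the forks stop fingers from travelling along with it.
- tray (a joint): Opening of the tray in m: 0 fully home (end stop), up to 0.06 pulled out along the module's -x. It stays where it is left; friction about 2 N. Home, the keeper is in line with the forks.
- tray_front (a point): Middle of the tray's flat upright front face, which looks to the module's -x: 79 mm wide (y), from 7 to 48 mm above the bench; this point is 28 mm above the bench and travels with the tray. The bare tray top is 48.5 mm above the bench, with two rows of white vial caps.
- keeper (a point): Mouth of the steel keeper on the tray, at deck height (50 mm above the bench) on the keeper's centre line; module's axes; travels with the tray. A closed tunnel 36 mm deep towards -y, 23 mm wide, open 24 mm above this point, 6 mm roof, flared side walls at the mouth standing out about 8 mm. With the tray home it lies 46 mm from guide towards -y.
- bolt: Loose steel bolt, 160 mm long, 0.24 to 0.39 kg, lying on the bench, straight bar 18 mm wide (y) and 20 mm high. Origin: centre of the length at the underside; x points to the tip. Centre of mass about 6 mm behind the origin. At the rear, x = -80 to -68 mm, an upright end plate 34 mm wide (y), 12 mm thick (x), top 56 mm above the underside. When home the front of this plate rests on the rear fork.
- bolt_tip (a point): Front end of the bolt, 80 mm from its origin, at mid height (10 mm above the underside). The last 8 mm are narrowed to 11 mm wide and 12 mm high. Home, it is 34 mm inside the keeper.
- flask_a: Glass volumetric flask, 74 mm wide, 170 mm high, origin under its centre; leave alone.
- flask_b: Another such flask; leave alone.
- beaker: Glass beaker, 72 mm wide, 90 mm high, origin under its centre; leave alone.
There are look-alikes about, which are no part of the job. Of the things that look like the bolt, take the one that is nearest to the robot's base at the start.

How it is judged (in metres and radians):
On the way, in this order (a step that is already met when the one before it is completed fails the run):
1. the tray is pushed fully home (within 4 mm) (value of joint tray below 0.004 m), for 0.2 s.
2. with the tray still home, the bolt lies in both forks, level, tip towards the keeper and short of it (origin 34 to 74 mm from home), at rest and let go (x of bolt in the frame of guide between -0.004 and 0.004 m and z of bolt in the frame of guide between -0.004 and 0.004 m and angle between the x axis of bolt and the y axis of guide, either way round below 0.07 rad and y of bolt in the frame of guide between 0.034 and 0.074 m and linear speed of bolt below 0.02 m/s and contact force between the fingers and bolt below 0.1 N and value of joint tray below 0.004 m), for 0.2 s.
At the end, for the whole second after the job is handed in: The bolt rests level in both forks within 5 mm of its home position along the line (4 mm sideways and in height, 0.07 rad), its tip at least 28 mm inside the keeper; the tray is home within 4 mm; everything at rest (x of bolt in the frame of guide between -0.004 and 0.004 m and z of bolt in the frame of guide between -0.004 and 0.004 m and angle between the x axis of bolt and the y axis of guide, either way round below 0.07 rad and y of bolt in the frame of guide between -0.005 and 0.005 m and y of bolt_tip in the frame of keeper between -0.045 and -0.028 m and value of joint tray below 0.004 m and linear speed of bolt below 0.02 m/s); the robot touches nothing.
It fails at once if a flask or the beaker moved by more than 30 mm or tipped (distance of any of flask_a, flask_b, beaker from where it was at the start of the episode above 0.03 m or angle between any of flask_a, flask_b, beaker's own z axis and vertical above 0.4 rad).
It also fails if it takes over 69 s, if anything falls off the work surface, if the arm or the gripper's body presses on something with over 40 N, if the wrist force passes 120 N, or if a joint passes its speed limit or range.

## Robot

A 7-joint arm with a two-finger parallel gripper is mounted at the origin on the work surface. World frame = base frame: x ahead of the robot, y to its left, z up, the work surface at z = 0. Lengths are in mm, angles in rad, forces in N, time in s.
With the tool pointing down it reaches from about 425 to 875 mm from the base axis. Payload 9.9 kg.
Tool frame: the origin (TCP) lies between the finger pads; the fingertips stand 14 mm ahead of it and the grasp point (between the pads) lies 5 mm behind it; y points along the fingers, x is the direction in which the jaws open and shut, and the axes are right-handed (so a half turn about y gives the same grasp; the last joint's range is limited). The gripper opens to 85 mm and grips with 20 to 120 N. Pads are 22 mm wide; open, the fingers measure 114 mm over their backs; the gripper's body (76 mm by 85 mm) begins 54 mm behind the grasp point. The pads swing forward as they close: fully open they stand 13 mm farther back than shut.
Start: joints at [-1.391, 0.576, 0.025, 1.437, -0.015, 1.129, -0.057], TCP at [175.999, 651.654, 223.989] pointing down, gripper open.
Joint ranges: [-2.76, 2.76], [-0.34, 2.15], [-1.52, 1.57], [0.19, 2.46], [-1.09, 4.23], [0.17, 1.99], [-2.82, 2.82]. Speed limits (rad/s): [2.22, 2.22, 3.01, 3.01, 3.14, 3.14, 3.14].

## Interface

Orientations are given as a unit quaternion [w, x, y, z].
In Python, from plant import sense, grab_frame, get_calibration, finish_job gives the robot as it stands.
- The arm moves only by the shell command python3 -m creep 'ROWS' [OPENING] [FORCE]. ROWS is JSON, a list of rows, each an object of numbers: "tx", "ty", "tz": the shift along the tool's x, y, z scaled (see below); "rx", "ry", "rz": the turn, a rotation vector about the tool's x, y, z scaled (see below). In form: [{"tx": .., "ty": .., "tz": .., "rx": .., "ry": .., "rz": ..}, ...]. A call has 1 to 20 rows; each row shifts and turns the commanded pose from where the row before left it, along the tool's axes as they then stand; what a row does not reach is not made up. The controller multiplies each number of a shift by 0.03 m and each number of a turn by 8 degrees. A row lasts 1/10 s, in which the tool goes at most 50 mm and 8.59 degrees, less where a joint would pass 70% of its speed; a pose out of reach is approached as far as the arm can. A call with a number of a shift or a turn outside -1 to 1 is refused whole. A call with a gripper value outside its range is refused whole. OPENING is the closure in counts, from 0 (fully open) to 255 (shut), set as the call begins (- or left out, the last holds). The fingers move at their own pace and stop on an object; FORCE is the grip in N (left out, the last holds). Time passes only in rows, so rows that do not move let the fingers close. It gives the time, the measured TCP pose, the force and the opening at its end, in the units of the state.
- sense(): the state, without advancing time (a new reading comes with each control period).
- grab_frame(name): name is "scene" or "side" or "wrist"; returns the picture (480x640x3 uint8, red, green, blue); there is no depth.
- get_calibration(name): a dict with "fx", "fy", "cx", "cy" (pixels), "xyz" and "rotation" of the camera in the world. Camera axes: x right, y up, looking along -z (the intrinsics and any distortion apply to the point x, -y, -z); pixel columns grow to the right and rows downward; lengths in mm; the calibration is good to about 2 mm. A picture is of the moment at which its call begins: read the wrist's pose just before it. get_calibration takes no time and is no camera call; for the wrist camera it gives the pose at the moment of the call.
- finish_job(): hands the job in, once; it reports no verdict.
The state is a dict: "time": time; "joints": joint angles; "joint_velocities": joint speeds; "effort": joint torques, N m; "tool_pos": TCP position; "orientation": TCP orientation; "ft_force": force on the tool from outside, world axes, zero at the start; "moment": the same for the moment, N m; "finger_gap": finger opening in mm.
Only numpy, scipy, OpenCV 4.12 (cv2) and the standard library are available. Lean on these libraries where they do the work, as an engineer would, in place of code of your own. Each camera call takes 0.05 s, during which the arm holds its last target.

## Working session

There is one attempt and no reset: what is moved stays moved. The work goes in short steps, Python scripts to look and compute and a shell command to move; the robot and the scene stay as the last step left them, time stands still between calls to the robot, and variables do not carry over. Pictures are saved under pics/ and viewed, and the job is handed in when it is done.

```bash
ls; mkdir -p pics; python3 - <<'E'
from plant import *
import cv2,numpy as np
s=sense();print({k:np.round(v,3).tolist() for k,v in s.items()})
for n in ("scene","side","wrist"):
    c=get_calibration(n);print(n,c)
    cv2.imwrite(f"pics/{n}0.png",grab_frame(n)[:,:,::-1])
E
```

```text
pics
{'time': 0.0, 'joints': [-1.391, 0.577, 0.025, 1.438, -0.015, 1.129, -0.057], 'joint_velocities': [-0.0, 0.0, 0.0, -0.001, 0.0, 0.003, -0.0], 'effort': [0.0, -76.575, 2.251, -28.597, 0.015, 0.013, 0.0], 'tool_pos': [175.867, 651.212, 223.144], 'orientation': [-0.561, 0.562, 0.429, -0.43], 'ft_force': [0.012, -0.003, -0.019], 'moment': [-0.002, 0.0, -0.057], 'finger_gap': 85.766}
scene {'fx': 548.9204955219251, 'fy': 548.9204955219251, 'cx': 320.1836958248552, 'cy': 239.27573393392663, 'xyz': array([1292.02421138, -448.01111713, 1542.81760403]), 'rotation': array([0.87164446, 0.24039924, 0.11427981, 0.4115632 ])}
side {'fx': 571.3359138888659, 'fy': 571.3359138888659, 'cx': 318.6588365374961, 'cy': 235.01184184633885, 'xyz': array([  526.54983211, -1189.32914872,  1067.1418873 ]), 'rotation': array([ 0.89230369,  0.44919647, -0.01907237, -0.04065594])}
wrist {'fx': 390.25825856432175, 'fy': 390.25825856432175, 'cx': 321.68944746498767, 'cy': 238.39041703620782, 'xyz': array([111.54899964, 668.64265811, 372.57199157]), 'rotation': array([ 0.78701446, -0.10575094, -0.08053514,  0.60244425])}
```

View pics/scene0.png

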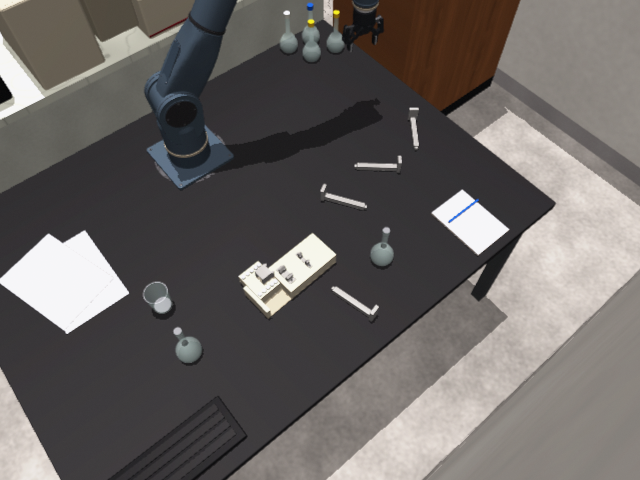

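View pics/side0.png

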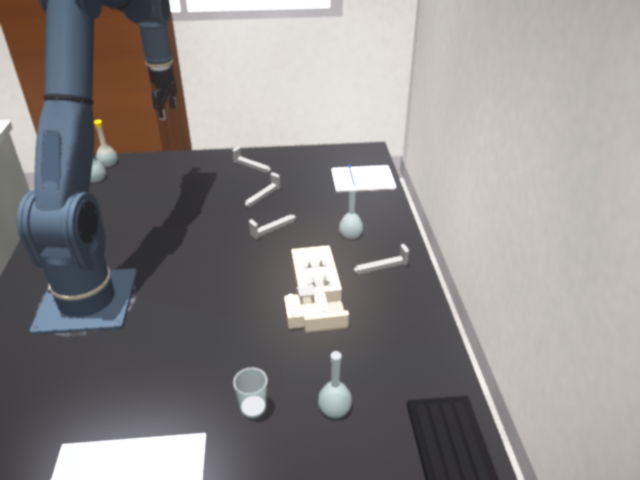

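View pics/wrist0.png

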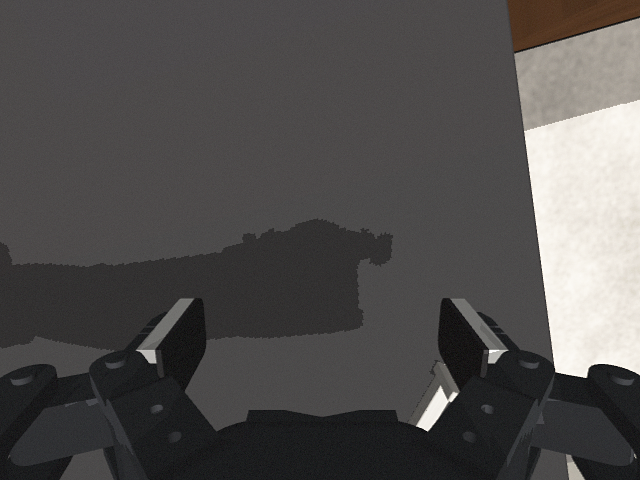

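```bash
cat > h.py <<'E'
from plant import *
import cv2,numpy as np
from scipy.spatial.transform import Rotation as R
def rot(q): return R.from_quat([q[1],q[2],q[3],q[0]])
def ray(c,u,v):
    d=np.array([(u-c['cx'])/c['fx'],-(v-c['cy'])/c['fy'],-1.]); d=rot(c['rotation']).apply(d); return np.array(c['xyz']),d/np.linalg.norm(d)
def onz(c,u,v,z):
    o,d=ray(c,u,v); return o+d*(z-o[2])/d[2]
def tri(obs):
    A=np.zeros((3,3));b=np.zeros(3);rs=[ray(c,u,v) for c,u,v in obs]
    for o,d in rs:
        P=np.eye(3)-np.outer(d,d);A+=P;b+=P@o
    p=np.linalg.solve(A,b); return p,[float(np.linalg.norm(np.cross(p-o,d))) for o,d in rs]
def proj(c,p):
    q=rot(c['rotation']).inv().apply(np.array(p)-c['xyz']); return c['cx']+c['fx']*q[0]/-q[2], c['cy']-c['fy']*q[1]/-q[2]
E
python3 - <<'E'
from h import *
s=sense();np.set_printoptions(precision=3,suppress=True)
print(rot(s['orientation']).as_matrix())
print(get_calibration('scene').keys())
E
```

```text
[[ 0.261 -0.    -0.965]
 [ 0.965 -0.001  0.261]
 [-0.001 -1.    -0.   ]]
dict_keys(['fx', 'fy', 'cx', 'cy', 'xyz', 'rotation'])
```

Scene image: bolt look-alikes at (344,199), (378,166), (414,128), (354,301); module at (288,274); flasks (187,348) and (382,253); beaker (158,298). The plan is to compare the candidates' distances from the base.

```bash
python3 - <<'E'
from h import *
np.set_printoptions(precision=1,suppress=True)
cs=get_calibration('scene');cd=get_calibration('side')
for n,a,b in (("A",(344,199),(273,227)),("B",(378,166),(263,190)),("C",(414,128),(252,162)),("D",(354,301),(382,264)),("module",(288,274),None),("flask1",(187,358),(335,405)),("flask2",(382,262),(351,230)),("beaker",(160,305),(252,405))):
    p=onz(cs,*a,10); print(n,p,np.hypot(*p[:2]), onz(cd,*b,10) if b else '')
im=cv2.imread('pics/scene0.png'); 
cr=cv2.resize(im[170:340,220:420],None,fx=4,fy=4,interpolation=cv2.INTER_CUBIC)[:600]
cv2.imwrite('pics/c1.png',cr[:, :800])
im=cv2.imread('pics/side0.png')
cv2.imwrite('pics/c2.png',cv2.resize(im[200:345,220:420],None,fx=4,fy=4,interpolation=cv2.INTER_CUBIC))
E
```

```text
A [511.  296.4  10. ] 590.7667650293365 [511.6 286.4  10. ]
B [479.7 481.9  10. ] 679.9111115494738 [482.7 510.1  10. ]
C [433.  705.2  10. ] 827.4985266475594 [443.8 712.1  10. ]
D [817.7  72.8  10. ] 820.9344469306316 [822.3  72.5  10. ]
module [616.7 -26.   10. ] 617.2225248026048 
flask1 [ 646.8 -417.    10. ] 769.543538842153 [ 631.1 -402.8   10. ]
flask2 [772.5 230.5  10. ] 806.1723661610947 [755.3 247.4  10. ]
beaker [ 453.2 -390.9   10. ] 598.4560407490145 [ 447.8 -386.    10. ]
```

View pics/c1.png

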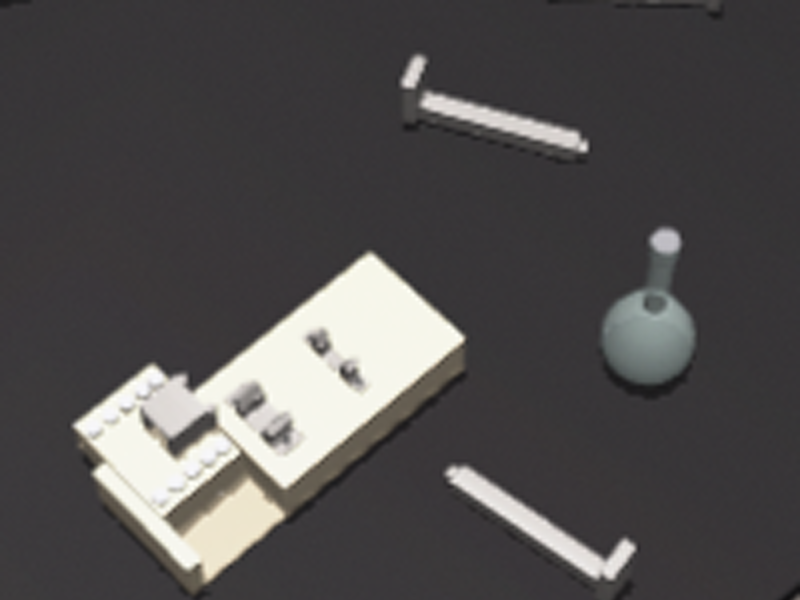

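View pics/c2.png

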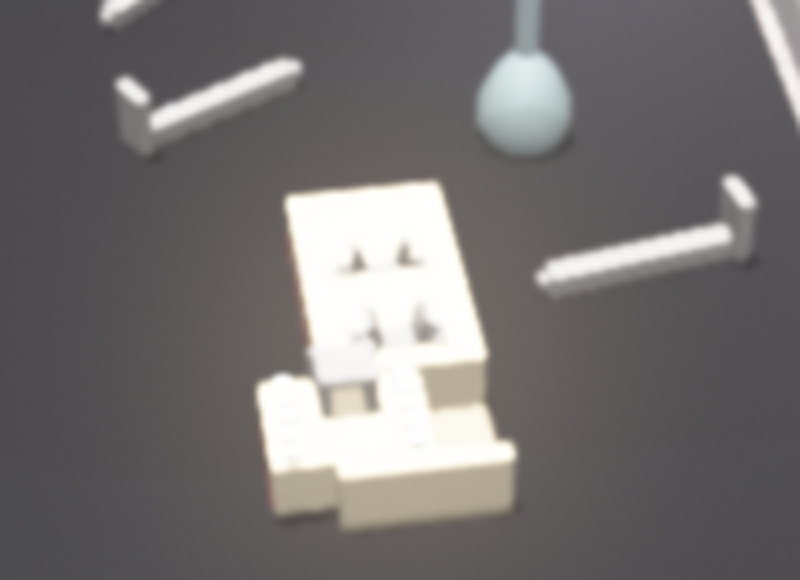

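Scene/side crops: A (344,199) is nearest to the base at 591 mm (B 680, C 827, D 821). It lies with its plate at left and tip at right. The tray is open towards the robot.

```bash
python3 - <<'E'
from h import *
np.set_printoptions(precision=1,suppress=True)
cs=get_calibration('scene');cd=get_calibration('side')
S=lambda u,v:(cs,220+u/4,170+v/4); D=lambda u,v:(cd,220+u/4,200+v/4)
P={}
for n,a,b in (("deck ++near(-x,+y)",(370,252),(287,197)),("deck(+x,+y)",(465,340),(437,183)),("deck(+x,-y)",(288,490),(487,355)),("cheek",(200,572),(514,450)),("tray -x -y top",(78,428),(275,470)),("tray -x+y",(154,366),(258,385)),("A tip",(585,135),(298,62)),("A platetop mid",(420,60),(130,85)),):
    P[n]=tri([S(*a),D(*b)]);print(n,*P[n])
E
```

```text
deck ++near(-x,+y) [564.9 115.1  48.3] [2.051712485237942, 2.051712485237947]
deck(+x,+y) [674.7 121.6  48.3] [2.0030723339807284, 2.0030723339808305]
deck(+x,-y) [688.2 -63.9  45.8] [1.4022790690084483, 1.4022790690085147]
cheek [ 696.2 -152.8   42.3] [3.413371146111471, 3.413371146111579]
tray -x -y top [ 542.8 -154.7   41.9] [1.7117526467421316, 1.7117526467420605]
tray -x+y [536.1 -77.9  43.6] [2.58859104127639, 2.5885910412762736]
A tip [580.5 335.4  18.3] [2.895823496603242, 2.8958234966029273]
A platetop mid [449.6 263.1  53.1] [0.6306730256472324, 0.6306730256469815]
```

```bash
python3 -m creep '[{"ry":-0.8},{"ry":-0.8},{"ry":-0.8},{"tx":-0.91,"tz":-0.7},{"tx":-0.91,"tz":-0.7},{"tx":-0.91,"tz":-0.7},{"tx":-0.91,"tz":-0.7},{"tx":-0.91,"tz":-0.7},{"tx":-0.91,"tz":-0.7},{"tx":-0.91,"tz":-0.7},{"tx":-0.91,"tz":-0.7},{"tx":-0.91,"tz":-0.7},{"tx":-0.91,"tz":-0.7},{"tx":-0.91,"tz":-0.7},{"tx":-0.91,"tz":-0.7},{"tx":-0.91,"tz":-0.7},{"tx":-0.91,"tz":-0.7},{"tx":-0.91,"tz":-0.7},{"tx":-0.91,"tz":-0.7}]'
cat > snap.py <<'E'
from h import *
import sys,json
n=sys.argv[1]
np.set_printoptions(precision=3,suppress=True)
for cam in sys.argv[2:] or ['wrist']:
    c=get_calibration(cam); im=grab_frame(cam)
    cv2.imwrite(f'pics/{cam}_{n}.png',im[:,:,::-1]); json.dump({k:np.array(v).tolist() for k,v in c.items()},open(f'pics/{cam}_{n}.json','w'))
s=sense();m=rot(s['orientation']).as_matrix()
print('t',s['time'],'tcp',s['tool_pos'],'yaw',np.degrees(np.arctan2(m[1,0],m[0,0])),'y',m[:,1],'F',s['ft_force'],'gap',s['finger_gap'],'j7',s['joints'][6])
E
python3 snap.py 1
```

```text
t 0.2 tcp [175.953 651.374 223.433] yaw 74.88710082525596 y [-0.    -0.001 -1.   ] F [-0.042  0.033 -0.302] gap 85.30169164954151 j7 -0.056474338085891404$[0]: bad value
```

View pics/wrist_1.png

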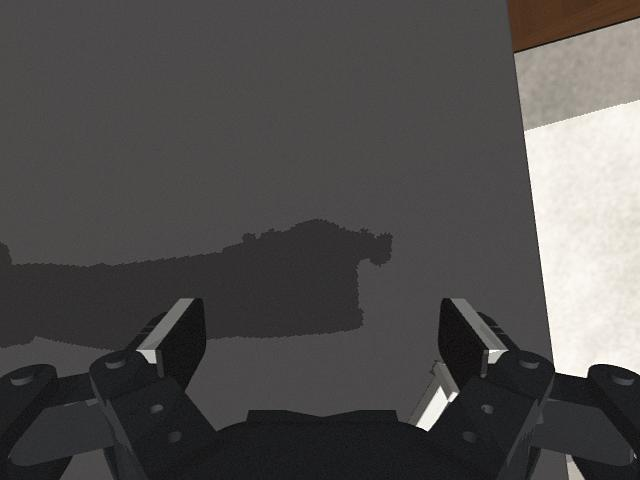

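The move was refused because rows need all six keys. Resending in full.

```bash
python3 -m creep '[{"tx":0,"ty":0,"tz":0,"rx":0,"ry":-0.8,"rz":0},{"tx":0,"ty":0,"tz":0,"rx":0,"ry":-0.8,"rz":0},{"tx":0,"ty":0,"tz":0,"rx":0,"ry":-0.8,"rz":0},{"tx":-0.91,"ty":0,"tz":-0.7,"rx":0,"ry":0,"rz":0},{"tx":-0.91,"ty":0,"tz":-0.7,"rx":0,"ry":0,"rz":0},{"tx":-0.91,"ty":0,"tz":-0.7,"rx":0,"ry":0,"rz":0},{"tx":-0.91,"ty":0,"tz":-0.7,"rx":0,"ry":0,"rz":0},{"tx":-0.91,"ty":0,"tz":-0.7,"rx":0,"ry":0,"rz":0},{"tx":-0.91,"ty":0,"tz":-0.7,"rx":0,"ry":0,"rz":0},{"tx":-0.91,"ty":0,"tz":-0.7,"rx":0,"ry":0,"rz":0},{"tx":-0.91,"ty":0,"tz":-0.7,"rx":0,"ry":0,"rz":0},{"tx":-0.91,"ty":0,"tz":-0.7,"rx":0,"ry":0,"rz":0},{"tx":-0.91,"ty":0,"tz":-0.7,"rx":0,"ry":0,"rz":0},{"tx":-0.91,"ty":0,"tz":-0.7,"rx":0,"ry":0,"rz":0},{"tx":-0.91,"ty":0,"tz":-0.7,"rx":0,"ry":0,"rz":0},{"tx":-0.91,"ty":0,"tz":-0.7,"rx":0,"ry":0,"rz":0},{"tx":-0.91,"ty":0,"tz":-0.7,"rx":0,"ry":0,"rz":0},{"tx":-0.91,"ty":0,"tz":-0.7,"rx":0,"ry":0,"rz":0},{"tx":-0.91,"ty":0,"tz":-0.7,"rx":0,"ry":0,"rz":0}]'
python3 snap.py 1
```

```text
time: 2.1
tool_pos: [543.0, 238.7, 224.0]
orientation: [0.482, -0.482, -0.517, 0.518]
ft_force: [0.5, -0.5, 0.0]
finger_gap: 85.3
t 2.15 tcp [547.242 232.368 223.917] yaw 93.69640043781165 y [ 0.003 -0.004 -1.   ] F [ 4.036 -5.135  1.45 ] gap 85.70906068434856 j7 1.1539495862452065
```

View pics/wrist_1.png

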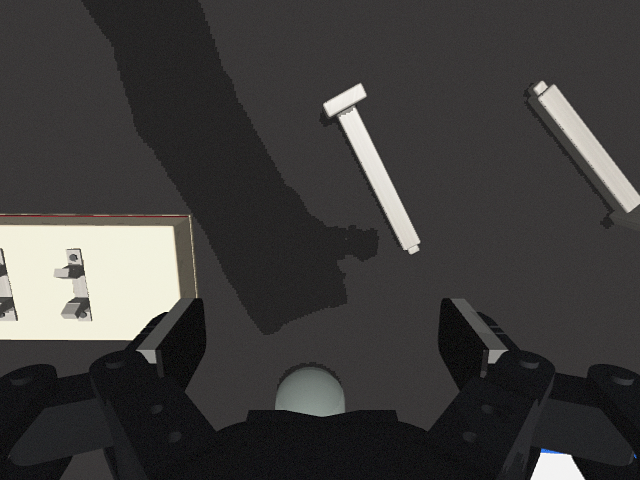

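Wrist view 1: bolt A has plate at (345,98) and tip at (413,250); module deck end edge is at (190,215)-(190,300) and rear fork at (73,285). Moving on over the tray.

```bash
python3 -m creep '[{"tx":-0.95,"ty":0,"tz":0,"rx":0,"ry":0,"rz":0},{"tx":-0.95,"ty":0,"tz":0,"rx":0,"ry":0,"rz":0},{"tx":-0.95,"ty":0,"tz":0,"rx":0,"ry":0,"rz":0},{"tx":-0.95,"ty":0,"tz":0,"rx":0,"ry":0,"rz":0},{"tx":-0.95,"ty":0,"tz":0,"rx":0,"ry":0,"rz":0},{"tx":-0.95,"ty":0,"tz":0,"rx":0,"ry":0,"rz":0},{"tx":-0.95,"ty":0,"tz":0,"rx":0,"ry":0,"rz":0},{"tx":-0.95,"ty":0,"tz":0,"rx":0,"ry":0,"rz":0},{"tx":-0.95,"ty":0,"tz":0,"rx":0,"ry":0,"rz":0},{"tx":-0.9,"ty":0,"tz":0,"rx":0,"ry":0,"rz":0},{"tx":0,"ty":0,"tz":0,"rx":0,"ry":0,"rz":0},{"tx":0,"ty":0,"tz":0,"rx":0,"ry":0,"rz":0},{"tx":0,"ty":0,"tz":0,"rx":0,"ry":0,"rz":0}]'
python3 snap.py 2
```

```text
time: 3.45
tool_pos: [562.4, -41.6, 223.9]
orientation: [-0.482, 0.481, 0.518, -0.518]
ft_force: [0.7, 0.7, 0.0]
finger_gap: 85.3
t 3.5 tcp [562.423 -41.484 223.954] yaw 94.18490124018385 y [-0.     0.001 -1.   ] F [0.219 0.319 0.337] gap 85.59200556088601 j7 1.6584221336546252
```

View pics/wrist_2.png

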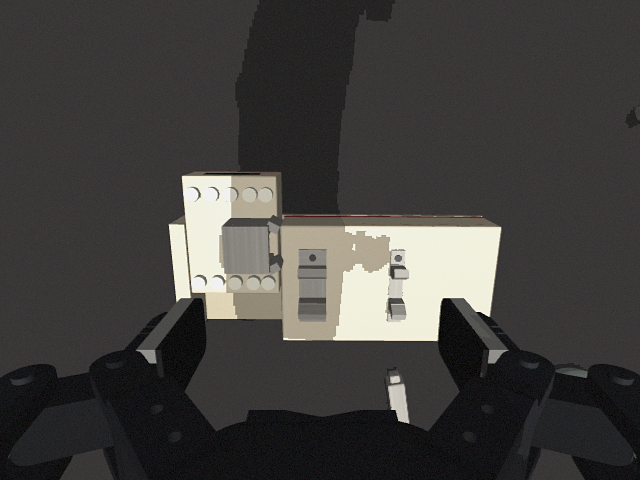

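```bash
python3 - <<'E'
import cv2
im=cv2.imread('pics/wrist_2.png')
cv2.imwrite('pics/c3.png',cv2.resize(im[165:350,165:425],None,fx=3,fy=3,interpolation=cv2.INTER_CUBIC))
im=cv2.imread('pics/wrist_1.png')
cv2.imwrite('pics/c4.png',cv2.resize(im[70:270,310:440],None,fx=3,fy=3,interpolation=cv2.INTER_CUBIC))
E
```

```text
(no output)
```

View pics/c3.png

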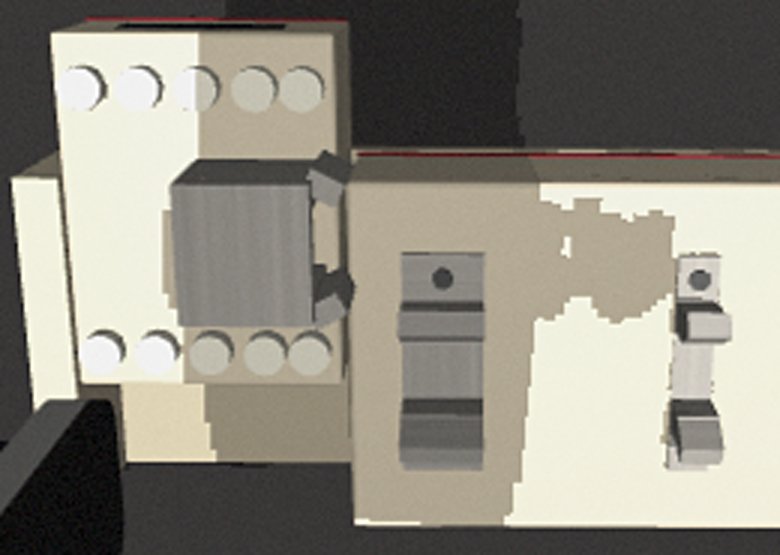

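View pics/c4.png

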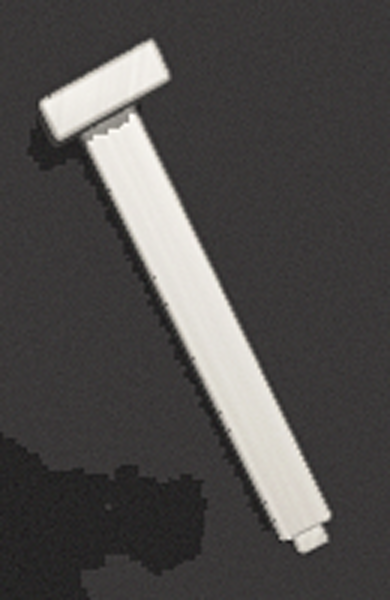

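```bash
python3 - <<'E'
from h import *
import json
np.set_printoptions(precision=1,suppress=True)
L=lambda f:{k:np.array(v) if isinstance(v,list) else v for k,v in json.load(open(f)).items()}
w=L('pics/wrist_2.json');w1=L('pics/wrist_1.json')
cs=get_calibration('scene');cd=get_calibration('side')
S=lambda u,v:(cs,220+u/4,170+v/4); D=lambda u,v:(cd,220+u/4,200+v/4)
W=lambda u,v:(w,165+u/3,165+v/3); W1=lambda u,v:(w1,310+u/3,70+v/3)
def z(o,h): return onz(*o,h)
FL=W(347,184);BL=W(356,526);FR=(w,499.5,226.5)
for n,o in (('FL',FL),('BL',BL),('FR',FR)): print(n,z(o,50))
print('tri FR',tri([FR,S(370,252),D(287,197)]),'BL',tri([BL,S(288,490),D(487,355)]))
fl,bl,fr=[z(o,50)[:2] for o in (FL,BL,FR)]
print('w',np.linalg.norm(bl-fl),'l',np.linalg.norm(fr-fl),'yaw x',np.degrees(np.arctan2(*(bl-fl)[::-1])),'yaw y',np.degrees(np.arctan2(*(fr-fl)[::-1]))-90)
# fork floor edges, z~51
for n,u,v in (('ff base -y top',402,252),('ff base +y top',485,252),('ff base -y bot',402,468),('ff +y bot',485,468),('rf base',678,256),('rf base+',720,256)): print(n,z(W(u,v),52))
print('keeper roof',[z(W(*a),80) for a in ((172,185),(300,185),(180,325),(314,325))])
print('tray front',z(W(52,34),48.5),z(W(333,34),48.5))
print('bolt plate top',[z(W1(*a),56) for a in ((40,103),(152,40),(170,75),(62,140))])
print('bolt bar top at tip',[z(W1(*a),20) for a in ((284,541),(330,516))],'plate end',[z(W1(*a),20) for a in ((86,142),(137,112))])
print('plate tri', tri([W1(106,90),S(418,66),D(133,88)]))
E
```

```text
FL [575.9 -75.5  50. ]
BL [683.9 -67.9  50. ]
FR [562.6 110.5  50. ]
tri FR (array([564.3, 114. ,  47.8]), [2.4139388267913535, 2.1487216615894265, 2.6598115758450636]) BL (array([687.6, -65.9,  46.7]), [2.6921422747002683, 2.3671445499189354, 1.7774273240924363])
w 108.3428503498258 l 186.4469324040186 yaw x 4.011872273278824 yaw y 4.068060576561351
ff base -y top [594.3 -58.7  52. ]
ff base +y top [592.6 -35.   52. ]
ff base -y bot [662.3 -54.9  52. ]
ff +y bot [660.5 -29.9  52. ]
rf base [589.8  20.3  52. ]
rf base+ [588.9  32.3  52. ]
keeper roof [array([ 571.9, -117.8,   80. ]), array([569.6, -84.9,  80. ]), array([ 610.2, -115.4,   80. ]), array([607.6, -79.9,  80. ])]
tray front [ 539.6 -158.6   48.5] [534.1 -81.4  48.5]
bolt plate top [array([456.1, 233.8,  56. ]), array([439. , 261.1,  56. ]), array([447. , 266.5,  56. ]), array([464.7, 240.2,  56. ])]
bolt bar top at tip [array([578.9, 320. ,  20. ]), array([569.7, 333.4,  20. ])] plate end [array([463.4, 247.8,  20. ]), array([454.2, 261.7,  20. ])]
plate tri (array([453.2, 253.2,  57.1]), [3.1167325337794134, 3.6104432859220164, 0.6619865717309491])
```

Wrist view 2: deck corners (281,226), (284,340), (499,226); the tray front is at (182-276,176), opening about 40 mm; module yaw measures 4.05°. Going down in front of the tray with the fingers shut.

```bash
python3 -m creep '[{"tx":-0.83,"ty":0,"tz":0.67,"rx":0,"ry":0,"rz":0},{"tx":-0.83,"ty":0,"tz":0.67,"rx":0,"ry":0,"rz":0},{"tx":-0.82,"ty":0,"tz":0.67,"rx":0,"ry":0,"rz":0},{"tx":0,"ty":0.9,"tz":0,"rx":0,"ry":0,"rz":0},{"tx":0,"ty":0.9,"tz":0,"rx":0,"ry":0,"rz":0},{"tx":0,"ty":0.9,"tz":0,"rx":0,"ry":0,"rz":0},{"tx":0,"ty":0.9,"tz":0,"rx":0,"ry":0,"rz":0},{"tx":0,"ty":0.9,"tz":0,"rx":0,"ry":0,"rz":0},{"tx":0,"ty":0.9,"tz":0,"rx":0,"ry":0,"rz":0},{"tx":0,"ty":0.85,"tz":0,"rx":0,"ry":0,"rz":0},{"tx":0,"ty":0,"tz":0,"rx":0,"ry":0,"rz":0},{"tx":0,"ty":0,"tz":0,"rx":0,"ry":0,"rz":0},{"tx":0,"ty":0,"tz":0,"rx":0,"ry":0,"rz":0}]' 255 40
python3 snap.py 3 wrist
```

```text
time: 4.8
tool_pos: [508.5, -121.2, 37.8]
orientation: [-0.481, 0.482, 0.518, -0.517]
ft_force: [-0.2, -0.4, 0.2]
finger_gap: 0.2
t 4.85 tcp [ 508.56  -121.276   37.856] yaw 94.10793558426633 y [ 0.002 -0.    -1.   ] F [-0.879 -0.625 -0.285] gap -0.5682928925312488 j7 1.8312865230774973
```

View pics/wrist_3.png

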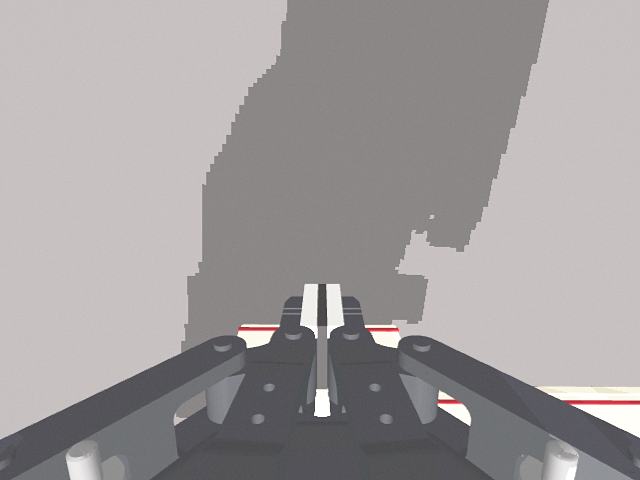

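```bash
python3 -m creep '[{"tx":0,"ty":0,"tz":-0.3,"rx":0,"ry":0,"rz":0},{"tx":0,"ty":0,"tz":-0.25,"rx":0,"ry":0,"rz":0},{"tx":0,"ty":0,"tz":-0.25,"rx":0,"ry":0,"rz":0},{"tx":0,"ty":0,"tz":-0.25,"rx":0,"ry":0,"rz":0},{"tx":0,"ty":0,"tz":-0.25,"rx":0,"ry":0,"rz":0},{"tx":0,"ty":0,"tz":-0.25,"rx":0,"ry":0,"rz":0},{"tx":0,"ty":0,"tz":-0.1,"rx":0,"ry":0,"rz":0},{"tx":0,"ty":0,"tz":0,"rx":0,"ry":0,"rz":0}]'
python3 snap.py 4 wrist
```

```text
time: 5.65
tool_pos: [557.9, -117.7, 36.4]
orientation: [-0.482, 0.482, 0.518, -0.517]
ft_force: [0.3, -0.4, -0.9]
finger_gap: 0.1
t 5.7 tcp [ 557.553 -117.715   36.431] yaw 94.09770266540716 y [ 0.001  0.    -1.   ] F [-0.274  0.663 -0.174] gap -0.17024949558819266 j7 1.8141727331891069
```

```bash
python3 -m creep '[{"tx":0,"ty":0,"tz":-0.1,"rx":0,"ry":0,"rz":0},{"tx":0,"ty":0,"tz":-0.1,"rx":0,"ry":0,"rz":0},{"tx":0,"ty":0,"tz":0,"rx":0,"ry":0,"rz":0}]'
```

```text
time: 6.0
tool_pos: [563.2, -117.4, 36.4]
orientation: [-0.482, 0.482, 0.518, -0.518]
ft_force: [-0.4, -0.0, -0.2]
finger_gap: -0.1
```

```bash
python3 -m creep '[{"tx":0,"ty":0,"tz":-0.1,"rx":0,"ry":0,"rz":0},{"tx":0,"ty":0,"tz":-0.1,"rx":0,"ry":0,"rz":0}]'; python3 snap.py 5 wrist side
```

```text
time: 6.2
tool_pos: [567.0, -117.2, 36.2]
orientation: [0.483, -0.481, -0.516, 0.518]
ft_force: [-13.8, -0.9, 9.9]
finger_gap: 0.0
t 6.3 tcp [ 566.866 -117.129   36.203] yaw 94.05991006323806 y [-0.004  0.    -1.   ] F [-8.438 -0.149  5.067] gap -0.09910303242102332 j7 1.8101981306805575
```

View pics/wrist_5.png

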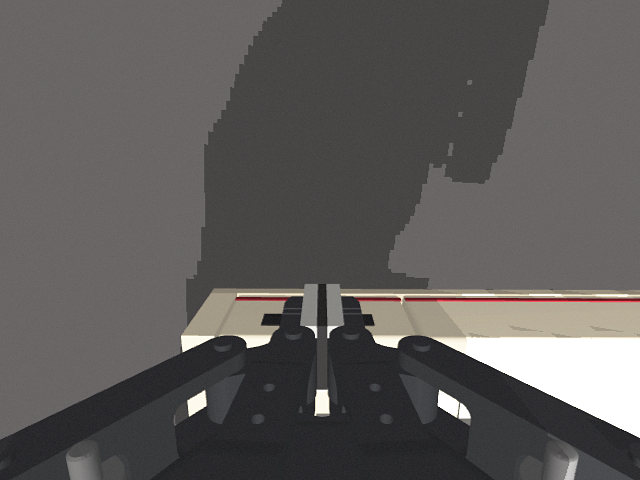

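The wrist view shows the tray front flush with the module front (rows 295–300) and a 14 N end-stop force, so the tray is home. Backing off, then going to view the bolt.

```bash
python3 -m creep '[{"tx":0,"ty":0,"tz":-0.04,"rx":0,"ry":0,"rz":0},{"tx":0,"ty":0,"tz":0,"rx":0,"ry":0,"rz":0},{"tx":0,"ty":0,"tz":0.4,"rx":0,"ry":0,"rz":0},{"tx":0,"ty":0,"tz":0.9,"rx":0,"ry":0,"rz":0},{"tx":0,"ty":-0.95,"tz":0,"rx":0,"ry":0,"rz":0},{"tx":0,"ty":-0.95,"tz":0,"rx":0,"ry":0,"rz":0},{"tx":0,"ty":-0.95,"tz":0,"rx":0,"ry":0,"rz":0},{"tx":0,"ty":-0.95,"tz":0,"rx":0,"ry":0,"rz":0},{"tx":0,"ty":-0.95,"tz":0,"rx":0,"ry":0,"rz":0}]'
python3 -m creep '[{"tx":0.95,"ty":0,"tz":-0.18,"rx":0,"ry":0,"rz":0},{"tx":0.95,"ty":0,"tz":-0.18,"rx":0,"ry":0,"rz":0},{"tx":0.95,"ty":0,"tz":-0.18,"rx":0,"ry":0,"rz":0},{"tx":0.95,"ty":0,"tz":-0.18,"rx":0,"ry":0,"rz":0},{"tx":0.95,"ty":0,"tz":-0.18,"rx":0,"ry":0,"rz":0},{"tx":0.95,"ty":0,"tz":-0.18,"rx":0,"ry":0,"rz":0},{"tx":0.95,"ty":0,"tz":-0.18,"rx":0,"ry":0,"rz":0},{"tx":0.95,"ty":0,"tz":-0.18,"rx":0,"ry":0,"rz":0},{"tx":0.95,"ty":0,"tz":-0.18,"rx":0,"ry":0,"rz":0},{"tx":0.95,"ty":0,"tz":-0.18,"rx":0,"ry":0,"rz":0},{"tx":0.95,"ty":0,"tz":-0.18,"rx":0,"ry":0,"rz":0},{"tx":0.95,"ty":0,"tz":-0.18,"rx":0,"ry":0,"rz":0},{"tx":0.95,"ty":0,"tz":-0.18,"rx":0,"ry":0,"rz":0},{"tx":0.95,"ty":0,"tz":-0.18,"rx":0,"ry":0,"rz":0},{"tx":0,"ty":0,"tz":0,"rx":0,"ry":-0.9,"rz":0},{"tx":0,"ty":0,"tz":0,"rx":0,"ry":-0.9,"rz":0},{"tx":0,"ty":0,"tz":0,"rx":0,"ry":-0.9,"rz":0},{"tx":0,"ty":0,"tz":0,"rx":0,"ry":-0.8,"rz":0},{"tx":0,"ty":0,"tz":0,"rx":0,"ry":0,"rz":0},{"tx":0,"ty":0,"tz":0,"rx":0,"ry":0,"rz":0}]' 0
python3 -m creep '[{"tx":0,"ty":0,"tz":0,"rx":0,"ry":0,"rz":0},{"tx":0,"ty":0,"tz":0,"rx":0,"ry":0,"rz":0}]' 
python3 snap.py 6 wrist scene side
```

```text
time: 7.2
tool_pos: [531.9, -119.6, 180.6]
orientation: [-0.481, 0.482, 0.518, -0.517]
ft_force: [-0.4, 0.4, -0.2]
finger_gap: 0.0
time: 9.2
tool_pos: [578.5, 283.8, 179.1]
orientation: [-0.343, 0.343, 0.618, -0.618]
ft_force: [-0.2, -0.6, -0.7]
finger_gap: 85.4
time: 9.4
tool_pos: [578.3, 283.8, 179.0]
orientation: [-0.343, 0.343, 0.618, -0.618]
ft_force: [0.0, -0.3, 0.4]
finger_gap: 85.2
t 9.55 tcp [578.225 283.794 179.045] yaw 122.05339334941402 y [ 0. -0. -1.] F [-0.432 -0.945 -0.626] gap 85.47345260172324 j7 1.5436699830685778
```

View pics/wrist_6.png

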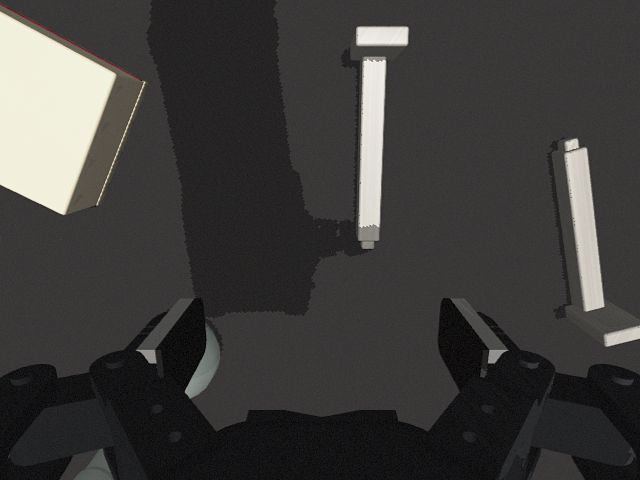

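View pics/scene_6.png

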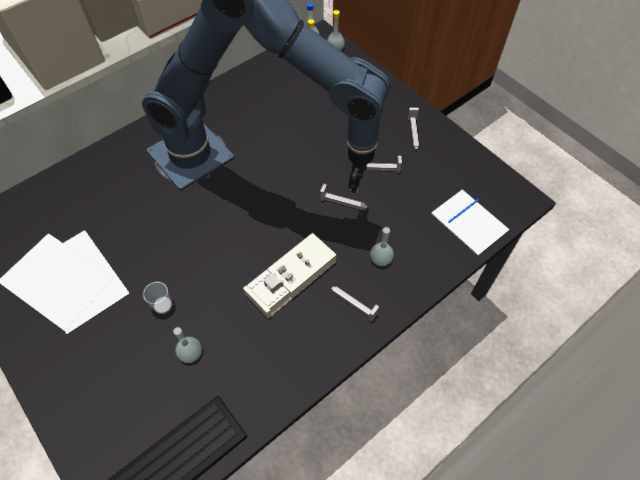

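Wrist view 6: bolt plate at (382,36), tip at (368,246), bar upright in the image. The scene view shows the tray closed flush. Measuring the bolt from views 1 and 6.

```bash
python3 - <<'E'
from h import *
import json
np.set_printoptions(precision=1,suppress=True)
L=lambda f:{k:np.array(v) if isinstance(v,list) else v for k,v in json.load(open(f)).items()}
w1=L('pics/wrist_1.json');w=L('pics/wrist_6.json')
W1=lambda u,v:(w1,310+u/3,70+v/3)
im=cv2.imread('pics/wrist_6.png')
g=cv2.cvtColor(im,cv2.COLOR_BGR2GRAY)
for r in (70,120,170,215):
    x=np.where(g[r,340:410]>110)[0]+340; print(r,x.min(),x.max())
cv2.imwrite('pics/c5.png',cv2.resize(im[15:265,330:430],None,fx=2.4,fy=2.4,interpolation=cv2.INTER_CUBIC))
E
```

```text
70 362 385
120 361 383
170 360 381
215 359 379
```

View pics/c5.png

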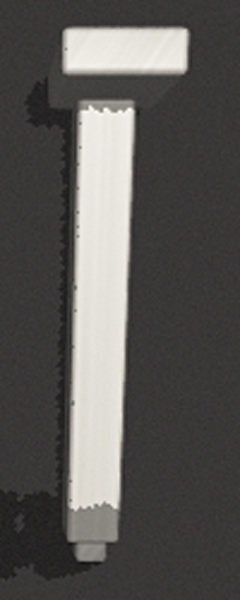

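```bash
python3 - <<'E'
from h import *
import json
np.set_printoptions(precision=2,suppress=True)
L=lambda f:{k:np.array(v) if isinstance(v,list) else v for k,v in json.load(open(f)).items()}
w1=L('pics/wrist_1.json');w=L('pics/wrist_6.json')
W1=lambda u,v:(w1,310+u/3,70+v/3); W=lambda u,v:(w,330+u/2.4,15+v/2.4)
print('tri tip shoulder mid',tri([W(93,540),W1(307,529)]),'plate',tri([W(126,51),W1(106,90)]))
a=onz(*W(93,540),20);b=onz(*W(106,110),20);p=onz(*W(126,51),56)
print(a,b,'plate c',p,'width',np.linalg.norm(onz(*W(68,540),20)-onz(*W(118,540),20)))
d=a-p;d[2]=0;print('shoulder-platecentre',np.linalg.norm(d),'expect 146')
for q in (d,a-b): print('yaw',np.degrees(np.arctan2(q[1],q[0])))
d/=np.linalg.norm(d)
print('origin',a-72*d,p+74*d)
s=sense();m=rot(s['orientation']).as_matrix()
for gx in (18,):
    g=(a-72*d+p+74*d)/2+gx*d;g[2]=18
    print('grasp',g,'delta tool mm',m.T@(g-s['tool_pos']),'rows',m.T@(g-s['tool_pos'])/30)
E
```

```text
tri tip shoulder mid (array([573.16, 325.47,  24.78]), [0.03953082950728442, 0.039530829507434924]) plate (array([451.72, 250.39,  55.73]), [0.09386815030471855, 0.09386815030472168])
[573.97 326.64  20.  ] [459.23 254.58  20.  ] plate c [451.81 250.3   56.  ] width 17.088589065835556
shoulder-platecentre 144.05095972593685 expect 146
yaw 32.00424721300332
yaw 32.130998776066946
origin [512.91 288.48  20.  ] [514.57 289.52  56.  ]
grasp [529.   298.54  18.  ] delta tool mm [ 38.63 161.04  33.91] rows [1.29 5.37 1.13]
```

```bash
python3 -m creep '[{"tx":0.645,"ty":0,"tz":0.565,"rx":0,"ry":0,"rz":0},{"tx":0.645,"ty":0.5,"tz":0.565,"rx":0,"ry":0,"rz":0},{"tx":0,"ty":1,"tz":0,"rx":0,"ry":0,"rz":0},{"tx":0,"ty":1,"tz":0,"rx":0,"ry":0,"rz":0},{"tx":0,"ty":1,"tz":0,"rx":0,"ry":0,"rz":0},{"tx":0,"ty":1,"tz":0,"rx":0,"ry":0,"rz":0},{"tx":0,"ty":0.6,"tz":0,"rx":0,"ry":0,"rz":0},{"tx":0,"ty":0.27,"tz":0,"rx":0,"ry":0,"rz":0},{"tx":0,"ty":0,"tz":0,"rx":0,"ry":0,"rz":0},{"tx":0,"ty":0,"tz":0,"rx":0,"ry":0,"rz":0},{"tx":0,"ty":0,"tz":0,"rx":0,"ry":0,"rz":0}]' 0
python3 snap.py 7
```

```text
time: 10.65
tool_pos: [529.7, 298.9, 19.1]
orientation: [-0.342, 0.343, 0.619, -0.618]
ft_force: [-0.3, 0.4, 0.3]
finger_gap: 85.7
t 10.7 tcp [529.637 298.794  19.083] yaw 122.07218203857337 y [ 0.002  0.001 -1.   ] F [ 0.268  0.577 -0.193] gap 85.30977691984435 j7 1.447041888819728
```

View pics/wrist_7.png

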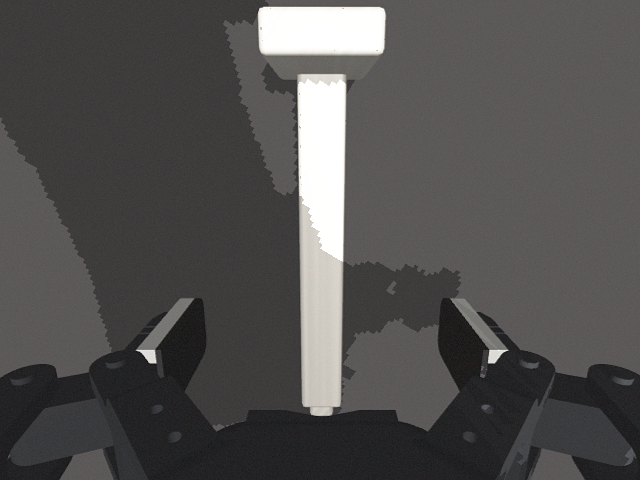

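Wrist view 7: the bar (columns 299–345) is centred between the pads (205/440). Lowering 3 mm and closing.

```bash
python3 -m creep '[{"tx":0,"ty":0.1,"tz":0,"rx":0,"ry":0,"rz":0},{"tx":0,"ty":0,"tz":0,"rx":0,"ry":0,"rz":0}]' 
python3 -m creep '[{"tx":0,"ty":0,"tz":0,"rx":0,"ry":0,"rz":0},{"tx":0,"ty":0,"tz":0,"rx":0,"ry":0,"rz":0},{"tx":0,"ty":0,"tz":0,"rx":0,"ry":0,"rz":0},{"tx":0,"ty":0,"tz":0,"rx":0,"ry":0,"rz":0},{"tx":0,"ty":0,"tz":0,"rx":0,"ry":0,"rz":0},{"tx":0,"ty":0,"tz":0,"rx":0,"ry":0,"rz":0},{"tx":0,"ty":0,"tz":0,"rx":0,"ry":0,"rz":0},{"tx":0,"ty":0,"tz":0,"rx":0,"ry":0,"rz":0},{"tx":0,"ty":0,"tz":0,"rx":0,"ry":0,"rz":0}]' 255 90
python3 snap.py 8
```

```text
time: 10.9
tool_pos: [529.0, 298.5, 15.1]
orientation: [-0.342, 0.342, 0.619, -0.619]
ft_force: [1.2, -0.7, 0.2]
finger_gap: 85.4
time: 11.8
tool_pos: [528.9, 298.4, 14.9]
orientation: [0.342, -0.342, -0.619, 0.619]
ft_force: [0.0, 0.1, -0.2]
finger_gap: -0.1
t 11.85 tcp [528.962 298.462  14.912] yaw 122.0844224854936 y [ 0. -0. -1.] F [-0.13  -0.079 -0.833] gap -0.182097350895023 j7 1.4464346480108468
```

View pics/wrist_8.png

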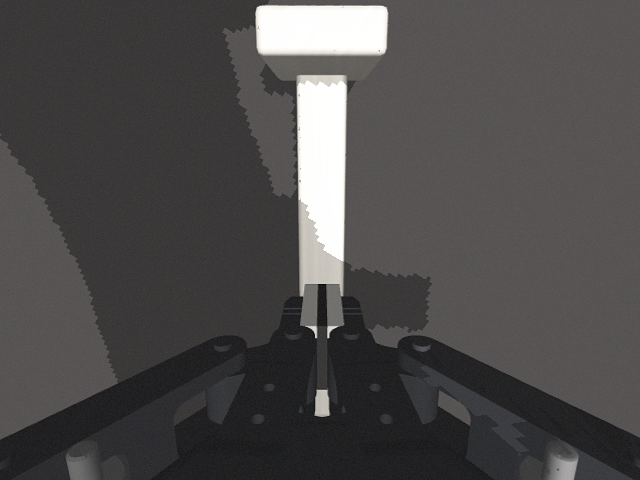

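The fingers shut completely (gap about 0) without holding the bar. Checking the geometry before anything else.

```bash
python3 - <<'E'
from h import *
import json
np.set_printoptions(precision=1,suppress=True)
L=lambda f:{k:np.array(v) if isinstance(v,list) else v for k,v in json.load(open(f)).items()}
for f in ('7','8'):
    w=L(f'pics/wrist_{f}.json'); s=sense();t=np.array(s['tool_pos']); print(w['xyz'])
    if f=='7': t=t+[0.6,.3,4]
    for dz in (-14,0,5,54): print(f,dz,proj(w,t+[0,0,dz]))
    d=np.array([np.cos(.5592),np.sin(.5592),0]);o=np.array([513.7,289,0])
    for x,z in ((80,10),(72,20),(18,20),(-68,20),(-74,56)): print('bolt',x,z,proj(w,o+d*x+[0,0,z]))
E
python3 snap.py 9 scene side; python3 - <<'E'
import cv2
a=cv2.imread('pics/scene_9.png')[130:250,280:440];b=cv2.imread('pics/side_9.png')[120:280,180:393]
cv2.imwrite('pics/c9.png',cv2.resize(a,None,fx=5,fy=5,interpolation=cv2.INTER_CUBIC));cv2.imwrite('pics/c9b.png',cv2.resize(b,None,fx=3.7,fy=3.7,interpolation=cv2.INTER_CUBIC))
E
```

```text
[472.9 263.2 168.3]
7 -14 (np.float64(321.698227802365), np.float64(285.1784828828637))
7 0 (np.float64(321.7126833405851), np.float64(298.05690916403466))
7 5 (np.float64(321.7184482766067), np.float64(303.1928855932023))
7 54 (np.float64(321.8017351945396), np.float64(377.3931274973053))
bolt 80 10 (np.float64(321.9716434042433), np.float64(408.7912468002085))
bolt 72 20 (np.float64(322.0028016406613), np.float64(408.98036117478136))
bolt 18 20 (np.float64(322.0537148423313), np.float64(297.74726242430575))
bolt -68 20 (np.float64(322.1567098338193), np.float64(72.72798091781758))
bolt -74 56 (np.float64(322.3842148935825), np.float64(28.025292844687357))
[472.4 262.9 164.2]
8 -14 (np.float64(321.78979558235454), np.float64(285.8329619257991))
8 0 (np.float64(321.81229935645064), np.float64(298.71660700789045))
8 5 (np.float64(321.82127559135984), np.float64(303.85559499496907))
8 54 (np.float64(321.95106012055874), np.float64(378.158589870577))
bolt 80 10 (np.float64(321.9098019923726), np.float64(416.762348627604))
bolt 72 20 (np.float64(321.9407754206468), np.float64(417.43919354045676))
bolt 18 20 (np.float64(322.0099382400447), np.float64(304.0469005063062))
bolt -68 20 (np.float64(322.15044671636747), np.float64(73.68355702693236))
bolt -74 56 (np.float64(322.38997578648815), np.float64(27.335816770111705))
t 11.95 tcp [528.964 298.457  14.923] yaw 122.08612070931844 y [ 0. -0. -1.] F [-0.619  0.067 -0.227] gap -0.011689598101593363 j7 1.4464353968730057
```

View pics/c9.png

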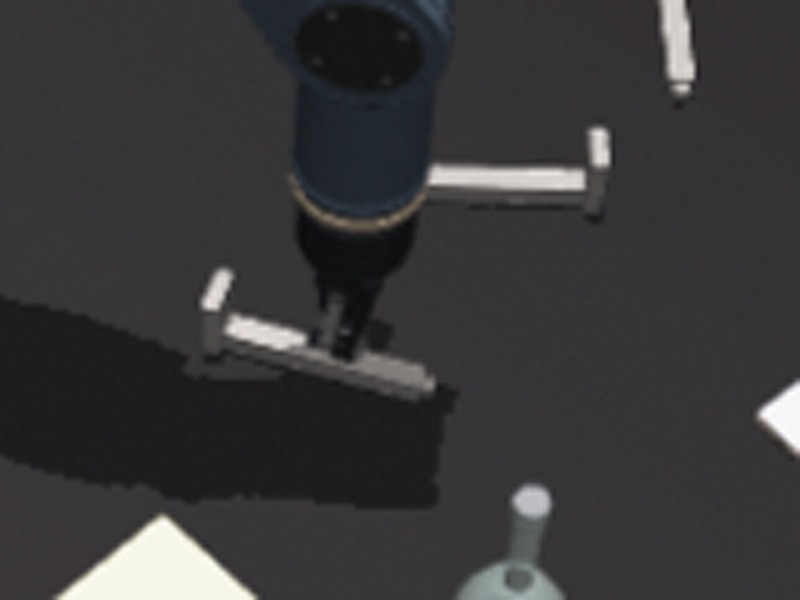

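View pics/c9b.png

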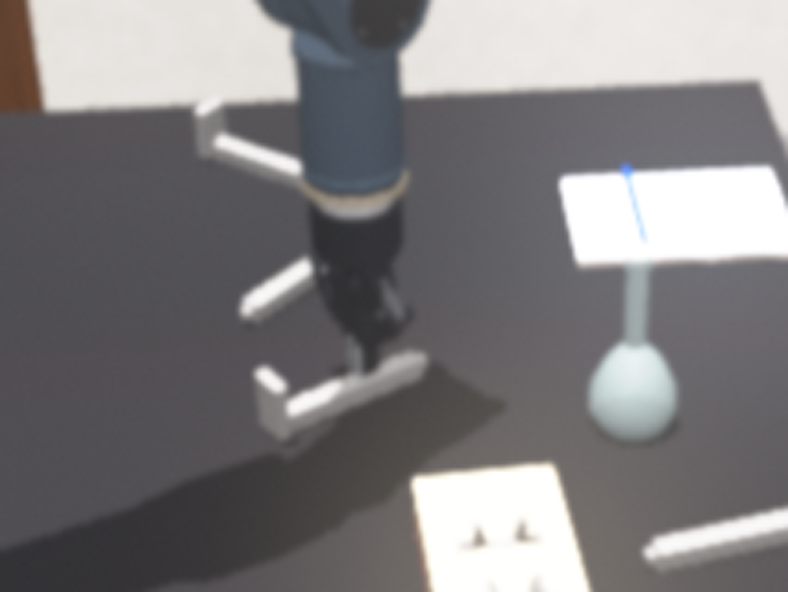

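```bash
python3 - <<'E'
from h import *
np.set_printoptions(precision=1,suppress=True)
cs=get_calibration('scene');cd=get_calibration('side')
t=np.array(sense()['tool_pos'])
for z in (-14,0,10,20): 
    u,v=proj(cs,t+[0,0,z]);a,b=proj(cd,t+[0,0,z]);print(z,((u-280)*5,(v-130)*5),((a-180)*3.7,(b-120)*3.7))
print(tri([(cs,280+345/5,130+355/5),(cd,180+363/3.7,120+375/3.7)]))
w=get_calibration('wrist')
d=np.array([np.cos(.5592),np.sin(.5592),0])
for h in (-14,0,5,10,15,20): print(h,proj(w,t-11*d+[0,0,h])[1],proj(w,t+11*d+[0,0,h])[1])
E
```

```text
-14 (np.float64(338.99785328594703), np.float64(367.7684336986367)) (np.float64(364.3877891520126), np.float64(395.1824080844048))
0 (np.float64(339.8635161174832), np.float64(355.99481838319434)) (np.float64(363.66509682133733), np.float64(381.96332312069615))
10 (np.float64(340.48873745059154), np.float64(347.49137432292014)) (np.float64(363.1448136211014), np.float64(372.44659305842697))
20 (np.float64(341.11979214540156), np.float64(338.90859249490376)) (np.float64(362.6210970031266), np.float64(362.86706083418795))
(array([530.3, 301.3,  18.5]), [2.0845140234229333, 2.084514023422955])
-14 262.59778304155105 308.3192432333135
0 273.7413456851957 322.8217318270949
5 278.1950546518907 328.59547167546305
10 282.9368897101599 334.7287332639369
15 287.99574533747415 341.25617596881443
20 293.4045131723793 348.21706215763976
```

By image geometry the shut tips stand about 20 mm higher than the tool reading suggests, and they closed on air just over the bar. Opening, then feeling downwards in small steps while watching the force.

```bash
python3 -m creep '[{"tx":0,"ty":0,"tz":0,"rx":0,"ry":0,"rz":0},{"tx":0,"ty":0,"tz":0,"rx":0,"ry":0,"rz":0},{"tx":0,"ty":0,"tz":0,"rx":0,"ry":0,"rz":0},{"tx":0,"ty":0,"tz":0,"rx":0,"ry":0,"rz":0},{"tx":0,"ty":0,"tz":0,"rx":0,"ry":0,"rz":0},{"tx":0,"ty":0,"tz":0,"rx":0,"ry":0,"rz":0}]' 0 90
python3 -m creep '[{"tx":0,"ty":0.15,"tz":0,"rx":0,"ry":0,"rz":0},{"tx":0,"ty":0,"tz":0,"rx":0,"ry":0,"rz":0}]'
python3 -m creep '[{"tx":0,"ty":0.15,"tz":0,"rx":0,"ry":0,"rz":0},{"tx":0,"ty":0,"tz":0,"rx":0,"ry":0,"rz":0}]'
python3 snap.py 10 side
```

```text
time: 12.55
tool_pos: [529.0, 298.5, 14.9]
orientation: [-0.342, 0.342, 0.619, -0.619]
ft_force: [-0.4, 1.0, 0.4]
finger_gap: 84.7
time: 12.75
tool_pos: [528.7, 298.3, 9.8]
orientation: [0.342, -0.342, -0.618, 0.619]
ft_force: [-0.6, 0.1, -0.2]
finger_gap: 85.4
time: 12.95
tool_pos: [528.6, 298.2, 5.2]
orientation: [0.342, -0.342, -0.618, 0.619]
ft_force: [0.0, -0.5, -0.3]
finger_gap: 85.3
t 13.0 tcp [528.678 298.33    5.457] yaw 122.08744316433572 y [-0.001 -0.    -1.   ] F [ 0.167 -0.21   0.415] gap 85.3928127979786 j7 1.444590451352628
```

```bash
python3 - <<'E'
import cv2
b=cv2.imread('pics/side_10.png')[170:260,230:340]
cv2.imwrite('pics/c10.png',cv2.resize(b,None,fx=6.5,fy=6.5,interpolation=cv2.INTER_CUBIC))
E
```

```text
(no output)
```

View pics/c10.png

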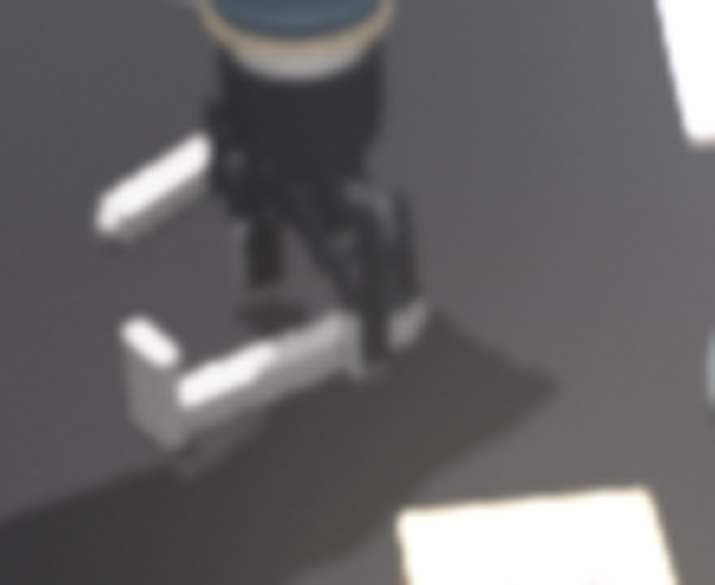

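```bash
python3 - <<'E'
from h import *
s=sense();t=np.array(s['tool_pos']);m=rot(s['orientation']).as_matrix();cd=get_calibration('side')
for sg in (1,-1):
  for k in (43,57):
    for z in (0,10,20,30):
      p=t+sg*k*m[:,0];p[2]=z;u,v=proj(cd,p);print(sg,k,z,(u-230)*6.5,(v-170)*6.5)
E
```

```text
1 43 0 266.4130242446354 330.95561365455023
1 43 10 265.36396269846364 314.5169707009535
1 43 20 264.3081147207626 297.97198534519333
1 43 30 263.2454142451924 281.3196223372631
1 57 0 251.01548727434425 318.1912242368311
1 57 10 249.92208793034325 301.7910041422965
1 57 20 248.82164959616014 285.28520415249585
1 57 30 247.71410407980676 268.6728014356274
-1 43 0 364.3655627325594 412.157194668866
-1 43 10 363.6097827571589 395.4833714372149
-1 43 20 362.84896289807864 378.69835958939757
-1 43 30 362.0830525743239 361.80104322054655
-1 57 0 380.8819135185508 425.84906847951675
-1 57 10 380.1774968517743 409.13716533772913
-1 57 20 379.46835912534266 392.3132576176824
-1 57 30 378.7544527182689 375.3762155372956
```

Side crop: the open tips, at (262,288) and (370,370), stand at about z = 22–25 with the TCP reading 5. The tips therefore sit about 19 mm further back than described. Going down 9 mm more and closing.

```bash
python3 -m creep '[{"tx":0,"ty":0.15,"tz":0,"rx":0,"ry":0,"rz":0},{"tx":0,"ty":0.15,"tz":0,"rx":0,"ry":0,"rz":0},{"tx":0,"ty":0,"tz":0,"rx":0,"ry":0,"rz":0},{"tx":0,"ty":0,"tz":0,"rx":0,"ry":0,"rz":0}]'
python3 -m creep '[{"tx":0,"ty":0,"tz":0,"rx":0,"ry":0,"rz":0},{"tx":0,"ty":0,"tz":0,"rx":0,"ry":0,"rz":0},{"tx":0,"ty":0,"tz":0,"rx":0,"ry":0,"rz":0},{"tx":0,"ty":0,"tz":0,"rx":0,"ry":0,"rz":0},{"tx":0,"ty":0,"tz":0,"rx":0,"ry":0,"rz":0},{"tx":0,"ty":0,"tz":0,"rx":0,"ry":0,"rz":0},{"tx":0,"ty":0,"tz":0,"rx":0,"ry":0,"rz":0}]' 255 60
python3 snap.py 11 wrist
```

```text
time: 13.4
tool_pos: [528.8, 298.4, -3.3]
orientation: [0.342, -0.342, -0.619, 0.619]
ft_force: [0.5, -0.9, -0.2]
finger_gap: 85.4
time: 14.1
tool_pos: [529.1, 298.4, -2.8]
orientation: [-0.342, 0.342, 0.619, -0.619]
ft_force: [-0.7, -0.3, 5.4]
finger_gap: 16.6
t 14.15 tcp [529.096 298.418  -2.822] yaw 122.08090130004732 y [ 0.  0. -1.] F [-1.571 -1.335  5.486] gap 16.329227310443454 j7 1.4427725660831587
```

View pics/wrist_11.png

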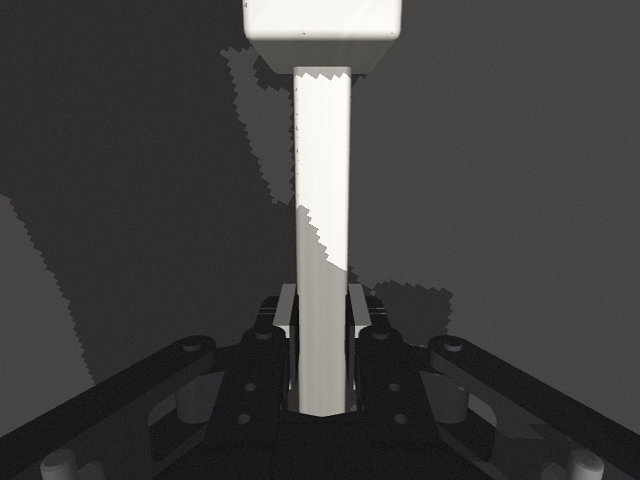

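Gripped (gap 16.4 mm) but the tips just touch the bench (5 N up). Regripping 3 mm higher so the tips clear the deck later.

```bash
python3 -m creep '[{"tx":0,"ty":0,"tz":0,"rx":0,"ry":0,"rz":0},{"tx":0,"ty":-0.1,"tz":0,"rx":0,"ry":0,"rz":0},{"tx":0,"ty":0,"tz":0,"rx":0,"ry":0,"rz":0}]' 150 60
python3 -m creep '[{"tx":0,"ty":0,"tz":0,"rx":0,"ry":0,"rz":0},{"tx":0,"ty":0,"tz":0,"rx":0,"ry":0,"rz":0},{"tx":0,"ty":0,"tz":0,"rx":0,"ry":0,"rz":0},{"tx":0,"ty":0,"tz":0,"rx":0,"ry":0,"rz":0},{"tx":0,"ty":0,"tz":0,"rx":0,"ry":0,"rz":0}]' 255 100
python3 -m creep '[{"tx":0,"ty":-0.5,"tz":0,"rx":0,"ry":0,"rz":0},{"tx":0,"ty":-1,"tz":0,"rx":0,"ry":0,"rz":0},{"tx":0,"ty":-1,"tz":0,"rx":0,"ry":0,"rz":0},{"tx":0,"ty":-1,"tz":0,"rx":0,"ry":0,"rz":0},{"tx":0,"ty":-1,"tz":0,"rx":0,"ry":0,"rz":0},{"tx":0,"ty":0,"tz":0,"rx":0,"ry":0,"rz":0},{"tx":0,"ty":0,"tz":0,"rx":0,"ry":0,"rz":0}]'
python3 snap.py 12 wrist
```

```text
time: 14.45
tool_pos: [529.1, 298.6, 0.1]
orientation: [-0.342, 0.342, 0.619, -0.619]
ft_force: [-0.3, 0.3, 0.2]
finger_gap: 35.0
time: 14.95
tool_pos: [529.1, 298.4, 0.3]
orientation: [-0.342, 0.342, 0.619, -0.619]
ft_force: [-0.1, -1.4, 5.9]
finger_gap: 15.1
time: 15.65
tool_pos: [529.0, 298.5, 135.7]
orientation: [-0.342, 0.343, 0.619, -0.618]
ft_force: [-0.2, 0.0, -3.2]
finger_gap: 15.3
t 15.7 tcp [528.423 298.112 134.578] yaw 122.08952032306425 y [-0.001 -0.    -1.   ] F [-0.61  -0.118 -4.013] gap 14.89593689017434 j7 1.4707277979964029
```

View pics/wrist_12.png

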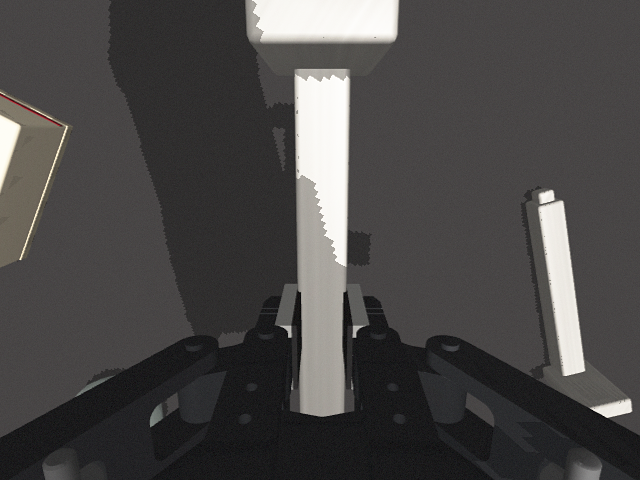

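Bolt is held level (–4 N, about 0.4 kg). Turning it by –118° and carrying it over the module.

```bash
python3 -m creep '[{"tx":0,"ty":0,"tz":0,"rx":0,"ry":0.5,"rz":0},{"tx":0,"ty":0,"tz":0,"rx":0,"ry":1,"rz":0},{"tx":0,"ty":0,"tz":0,"rx":0,"ry":1,"rz":0},{"tx":0,"ty":0,"tz":0,"rx":0,"ry":1,"rz":0},{"tx":0,"ty":0,"tz":0,"rx":0,"ry":1,"rz":0},{"tx":0,"ty":0,"tz":0,"rx":0,"ry":1,"rz":0},{"tx":0,"ty":0,"tz":0,"rx":0,"ry":1,"rz":0},{"tx":0,"ty":0,"tz":0,"rx":0,"ry":1,"rz":0},{"tx":0,"ty":0,"tz":0,"rx":0,"ry":1,"rz":0},{"tx":0,"ty":0,"tz":0,"rx":0,"ry":1,"rz":0},{"tx":0,"ty":0,"tz":0,"rx":0,"ry":1,"rz":0},{"tx":0,"ty":0,"tz":0,"rx":0,"ry":1,"rz":0},{"tx":0,"ty":0,"tz":0,"rx":0,"ry":1,"rz":0},{"tx":0,"ty":0,"tz":0,"rx":0,"ry":1,"rz":0},{"tx":0,"ty":0,"tz":0,"rx":0,"ry":1,"rz":0},{"tx":0,"ty":0,"tz":0,"rx":0,"ry":0.255,"rz":0},{"tx":0,"ty":0,"tz":0,"rx":0,"ry":0,"rz":0},{"tx":0,"ty":0,"tz":0,"rx":0,"ry":0,"rz":0}]'
python3 -m creep '[{"tx":0.2,"ty":0,"tz":-0.8,"rx":0,"ry":0,"rz":0},{"tx":0.2,"ty":0,"tz":-0.8,"rx":0,"ry":0,"rz":0},{"tx":0.2,"ty":0,"tz":-0.8,"rx":0,"ry":0,"rz":0},{"tx":0.2,"ty":0,"tz":-0.8,"rx":0,"ry":0,"rz":0},{"tx":0.2,"ty":0,"tz":-0.8,"rx":0,"ry":0,"rz":0},{"tx":0.2,"ty":0,"tz":-0.8,"rx":0,"ry":0,"rz":0},{"tx":0.2,"ty":0,"tz":-0.8,"rx":0,"ry":0,"rz":0},{"tx":0.2,"ty":0,"tz":-0.8,"rx":0,"ry":0,"rz":0},{"tx":0.2,"ty":0,"tz":-0.8,"rx":0,"ry":0,"rz":0},{"tx":0.2,"ty":0,"tz":-0.8,"rx":0,"ry":0,"rz":0},{"tx":0.2,"ty":0,"tz":-0.8,"rx":0,"ry":0,"rz":0},{"tx":0.2,"ty":0,"tz":-0.8,"rx":0,"ry":0,"rz":0},{"tx":0.18,"ty":0,"tz":-0.6,"rx":0,"ry":0,"rz":0},{"tx":0,"ty":0,"tz":0,"rx":0,"ry":0,"rz":0},{"tx":0,"ty":0,"tz":0,"rx":0,"ry":0,"rz":0},{"tx":0,"ty":0,"tz":0,"rx":0,"ry":0,"rz":0}]'
python3 snap.py 13 wrist scene side
```

```text
time: 17.5
tool_pos: [528.6, 298.3, 134.3]
orientation: [-0.706, 0.707, 0.026, -0.026]
ft_force: [0.2, -0.5, -3.5]
finger_gap: 15.3
time: 19.1
tool_pos: [627.5, -0.1, 134.7]
orientation: [0.707, -0.706, -0.025, 0.026]
ft_force: [0.6, -0.3, -2.6]
finger_gap: 14.8
t 19.25 tcp [627.559  -0.202 134.847] yaw 4.147683602071049 y [-0.  0. -1.] F [ 0.321 -0.019 -1.97 ] gap 15.047584915966487 j7 0.31963097413078384
```

View pics/wrist_13.png

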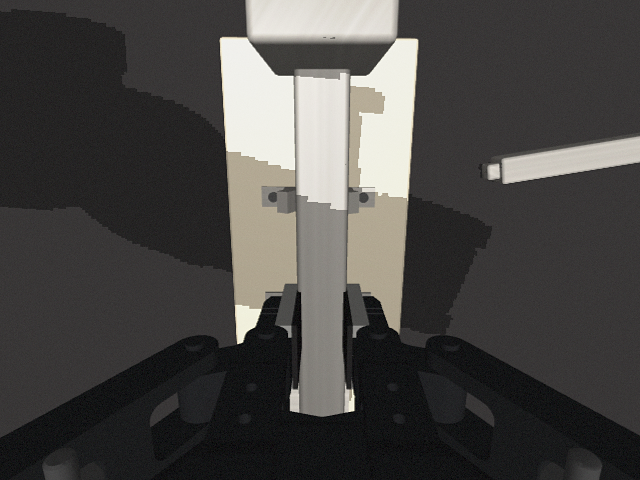

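Wrist view 13: rear fork base spans cols 262–376 (centre 319) at rows 187–207; deck edges are at 229/409. Bolt axis is at col 321.8, so about 1.6 mm off to tool +x, with yaw aligned. Working out the along-line offset.

```bash
python3 - <<'E'
from h import *
import json
np.set_printoptions(precision=2,suppress=True)
L=lambda f:{k:np.array(v) if isinstance(v,list) else v for k,v in json.load(open(f)).items()}
w=L('pics/wrist_13.json');s=sense();m=rot(s['orientation']).as_matrix();t=np.array(s['tool_pos'])
for u,v,z in ((262,187,51),(262,207,51),(376,187,51),(376,207,51),(319,197,51),(220,38,50),(418,38,50),(229,195,50),(409,195,50)):
    p=onz(w,u,v,z);print((u,v),p,'tool',m.T@(p-t))
im=cv2.imread('pics/wrist_13.png')
cv2.imwrite('pics/c13.png',cv2.resize(im[165:325,210:430],None,fx=3.6,fy=3.6,interpolation=cv2.INTER_CUBIC))
for n,a in (('scene',(225,345,230,350)),('side',(230,340,270,380))):
    im=cv2.imread(f'pics/{n}_13.png'); cv2.imwrite(f'pics/c13{n}.png',cv2.resize(im[a[0]:a[1],a[2]:a[3]],None,fx=5,fy=5,interpolation=cv2.INTER_CUBIC))
E
```

```text
(262, 187) [589.24  32.05  51.  ] tool [-35.87  83.87  34.9 ]
(262, 207) [589.63  19.93  51.  ] tool [-36.36  83.87  22.78]
(376, 187) [657.18  36.96  51.  ] tool [32.25 83.86 34.88]
(376, 207) [658.49  24.9   51.  ] tool [32.69 83.85 22.76]
(319, 197) [623.63  28.5   51.  ] tool [-1.82 83.86 28.87]
(220, 38) [563.63 111.59  50.  ] tool [-55.66  84.91 116.08]
(418, 38) [671.37 119.37  50.  ] tool [ 52.36  84.89 116.05]
(229, 195) [569.4   25.64  50.  ] tool [-56.12  84.87  29.94]
(409, 195) [677.71  33.46  50.  ] tool [52.47 84.85 29.91]
```

View pics/c13.png

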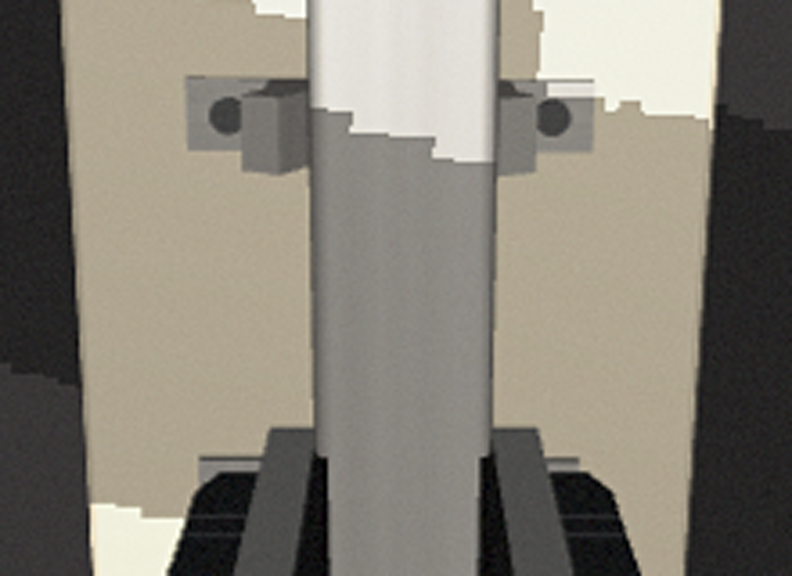

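View pics/c13side.png

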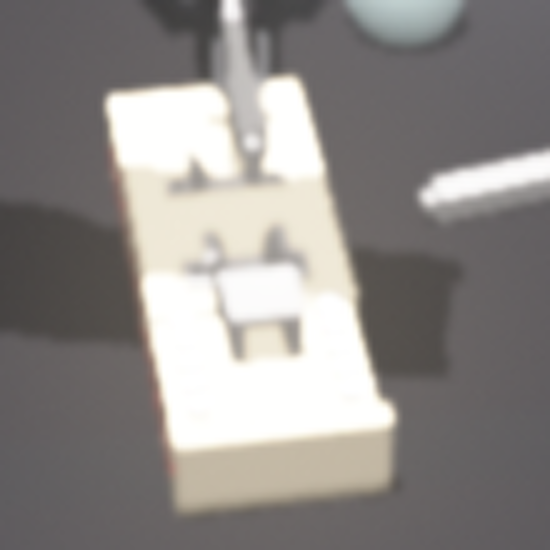

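```bash
python3 -m creep '[{"tx":-0.062,"ty":0.6,"tz":-0.067,"rx":0,"ry":0,"rz":0},{"tx":0,"ty":0.7,"tz":0,"rx":0,"ry":0,"rz":0},{"tx":0,"ty":0.6,"tz":0,"rx":0,"ry":0,"rz":0},{"tx":0,"ty":0,"tz":0,"rx":0,"ry":0,"rz":0},{"tx":0,"ty":0,"tz":0,"rx":0,"ry":0,"rz":0},{"tx":0,"ty":0,"tz":0,"rx":0,"ry":0,"rz":0}]'
python3 snap.py 14 wrist side
python3 - <<'E'
import cv2
im=cv2.imread('pics/wrist_14.png')
cv2.imwrite('pics/c14.png',cv2.resize(im[150:350,190:450],None,fx=3,fy=3,interpolation=cv2.INTER_CUBIC))
im=cv2.imread('pics/side_14.png')
cv2.imwrite('pics/c14s.png',cv2.resize(im[230:340,270:380],None,fx=5,fy=5,interpolation=cv2.INTER_CUBIC))
E
```

```text
time: 19.85
tool_pos: [626.8, -3.4, 79.0]
orientation: [-0.707, 0.707, 0.026, -0.024]
ft_force: [-0.1, 0.2, -2.5]
finger_gap: 15.0
t 19.95 tcp [626.702  -3.378  78.999] yaw 4.058605138638969 y [ 0.002  0.    -1.   ] F [ 0.065 -0.282 -3.109] gap 15.104138253990874 j7 0.356617625228372
```

View pics/c14.png

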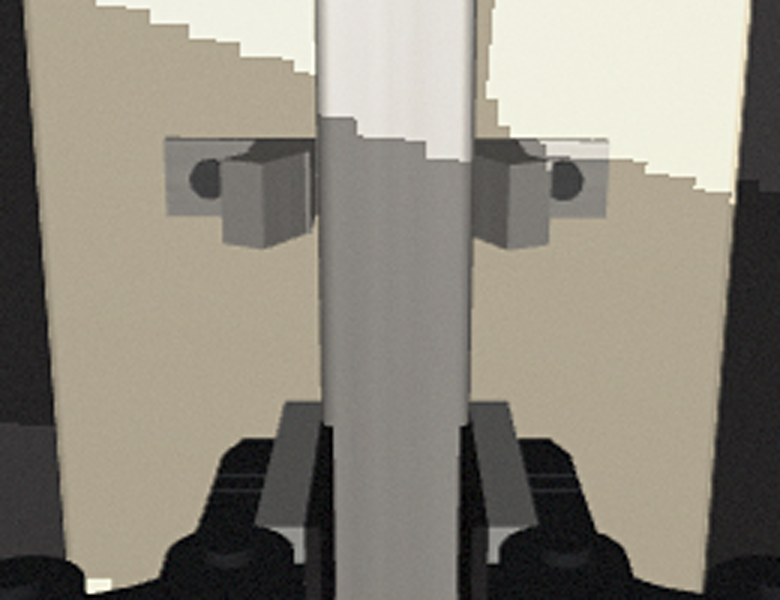

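View pics/c14s.png

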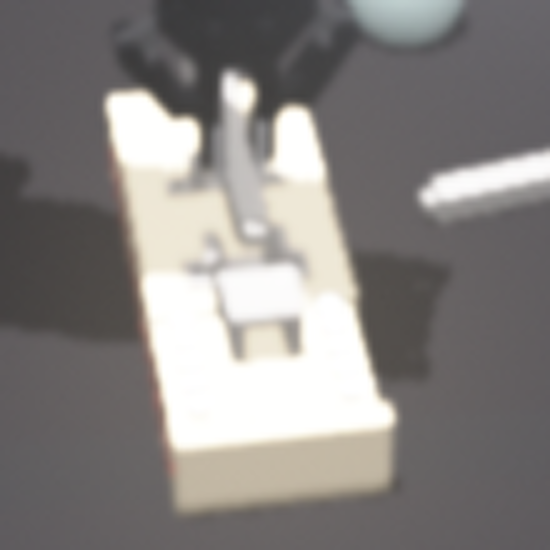

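```bash
python3 - <<'E'
from h import *
import json
np.set_printoptions(precision=2,suppress=True)
L=lambda f:{k:np.array(v) if isinstance(v,list) else v for k,v in json.load(open(f)).items()}
w=L('pics/wrist_14.json');s=sense();m=rot(s['orientation']).as_matrix();t=np.array(s['tool_pos']);print(t)
yw=4.06*np.pi/180;M=np.array([[np.cos(yw),np.sin(yw),0],[-np.sin(yw),np.cos(yw),0],[0,0,1]])
W=lambda u,v:(190+u/3,150+v/3)
for (u,v),z in ((W(165,138),51),(W(165,216),51),(W(607,138),51),(W(607,216),51),(W(44,250),50),(W(728,250),50),(W(222,240),72),(W(549,240),72)):
    p=onz(w,u,v,z);print((u,v),M@(p-t))
for (u,v),z in ((W(319,180),t[2]+20),(W(472,180),t[2]+20),(W(323,400),t[2]+20),(W(470,400),t[2]+20)): print('bar',M@(onz(w,u,v,z)-t))
E
```

```text
[626.7   -3.38  79.  ]
(245.0, 196.0) [-35.06  38.25 -28.  ]
(245.0, 222.0) [-35.69  26.07 -28.  ]
(392.33333333333337, 196.0) [ 32.33  38.2  -28.  ]
(392.33333333333337, 222.0) [ 32.91  26.01 -28.  ]
(204.66666666666666, 233.33333333333331) [-55.19  20.38 -29.  ]
(432.66666666666663, 233.33333333333331) [ 52.41  20.28 -29.  ]
(264.0, 230.0) [-23.85  27.46  -7.  ]
(373.0, 230.0) [21.14 27.42 -7.  ]
bar [-8.63 41.12 20.  ]
bar [ 8.55 41.1  20.  ]
bar [-8.62 14.69 20.  ]
bar [ 8.76 14.67 20.  ]
```

Fork centre measures a consistent –1.37 mm from the bar axis, and the TCP is at y ≈ 30. Correcting and lowering into the forks.

```bash
python3 -m creep '[{"tx":-0.046,"ty":0,"tz":0,"rx":0,"ry":0,"rz":0},{"tx":0,"ty":0,"tz":0,"rx":0,"ry":0,"rz":0},{"tx":0,"ty":0.3,"tz":0,"rx":0,"ry":0,"rz":0},{"tx":0,"ty":0.25,"tz":0,"rx":0,"ry":0,"rz":0},{"tx":0,"ty":0.2,"tz":0,"rx":0,"ry":0,"rz":0},{"tx":0,"ty":0,"tz":0,"rx":0,"ry":0,"rz":0},{"tx":0,"ty":0,"tz":0,"rx":0,"ry":0,"rz":0}]'
python3 -m creep '[{"tx":0,"ty":0.1,"tz":0,"rx":0,"ry":0,"rz":0},{"tx":0,"ty":0,"tz":0,"rx":0,"ry":0,"rz":0},{"tx":0,"ty":0,"tz":0,"rx":0,"ry":0,"rz":0}]'
python3 snap.py 15 wrist
python3 - <<'E'
import cv2
im=cv2.imread('pics/wrist_15.png')
cv2.imwrite('pics/c15.png',cv2.resize(im[150:350,190:450],None,fx=3,fy=3,interpolation=cv2.INTER_CUBIC))
E
```

```text
time: 20.65
tool_pos: [624.5, -3.7, 55.0]
orientation: [-0.707, 0.707, 0.025, -0.025]
ft_force: [0.2, -0.2, -2.9]
finger_gap: 15.3
time: 20.95
tool_pos: [624.7, -3.5, 52.5]
orientation: [0.707, -0.707, -0.025, 0.025]
ft_force: [-0.2, -0.3, -2.6]
finger_gap: 15.2
t 21.0 tcp [624.756  -3.531  52.537] yaw 4.0486301326314456 y [ 0.  0. -1.] F [ 1.052  0.502 -2.518] gap 14.967452653254451 j7 0.37257502513667645
```

View pics/c15.png

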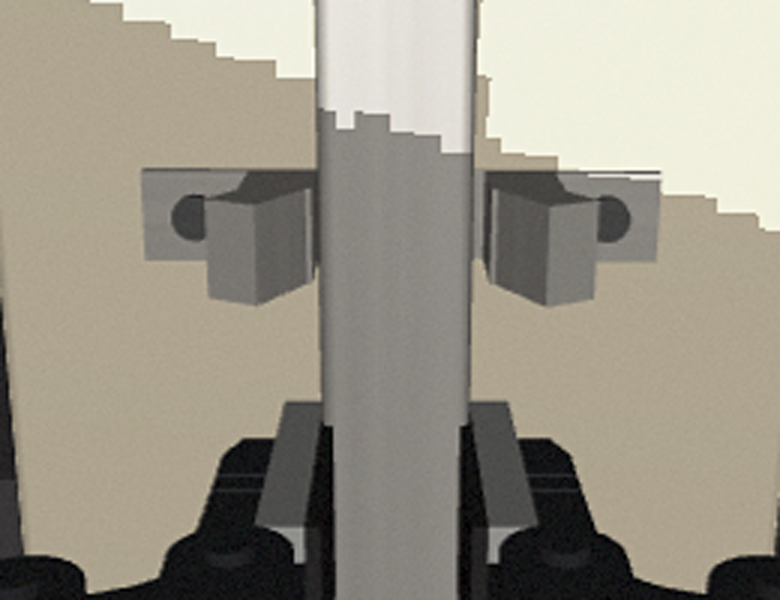

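```bash
python3 -m creep '[{"tx":0.025,"ty":0,"tz":0,"rx":0,"ry":0,"rz":0},{"tx":0,"ty":0.05,"tz":0,"rx":0,"ry":0,"rz":0},{"tx":0,"ty":0,"tz":0,"rx":0,"ry":0,"rz":0},{"tx":0,"ty":0,"tz":0,"rx":0,"ry":0,"rz":0}]'
python3 -m creep '[{"tx":0,"ty":0.04,"tz":0,"rx":0,"ry":0,"rz":0},{"tx":0,"ty":0,"tz":0,"rx":0,"ry":0,"rz":0},{"tx":0,"ty":0,"tz":0,"rx":0,"ry":0,"rz":0}]'
python3 snap.py 16 wrist side scene
python3 - <<'E'
import cv2
im=cv2.imread('pics/wrist_16.png')
cv2.imwrite('pics/c16.png',cv2.resize(im[150:350,190:450],None,fx=3,fy=3,interpolation=cv2.INTER_CUBIC))
im=cv2.imread('pics/side_16.png')
cv2.imwrite('pics/c16s.png',cv2.resize(im[230:340,270:380],None,fx=5,fy=5,interpolation=cv2.INTER_CUBIC))
E
```

```text
time: 21.4
tool_pos: [625.4, -3.5, 50.9]
orientation: [0.707, -0.707, -0.025, 0.025]
ft_force: [1.1, 0.5, -2.6]
finger_gap: 15.4
time: 21.7
tool_pos: [625.5, -3.6, 50.3]
orientation: [0.707, -0.707, -0.025, 0.025]
ft_force: [-2.3, 1.5, 4.8]
finger_gap: 15.0
t 21.85 tcp [625.502  -3.558  50.318] yaw 4.039028580920305 y [ 0.  0. -1.] F [-2.849  0.642  6.422] gap 15.123437553439826 j7 0.3738086834120335
```

View pics/c16.png

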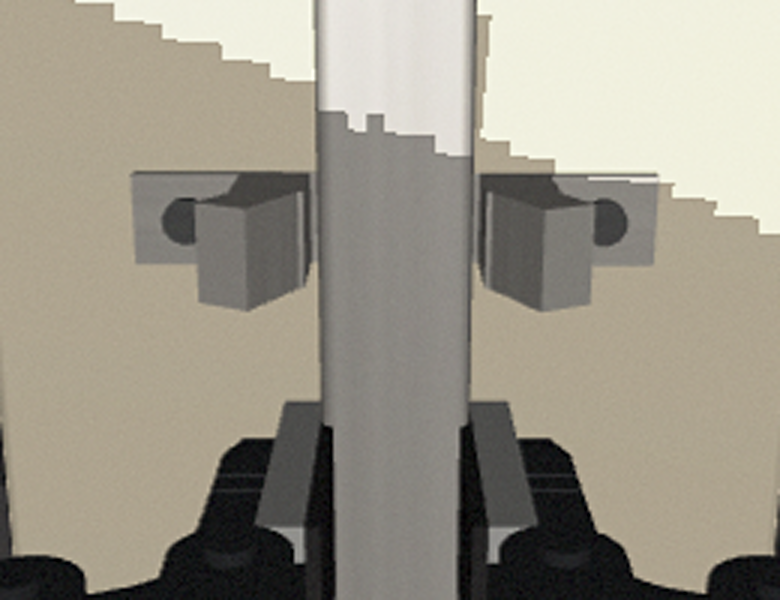

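View pics/c16s.png

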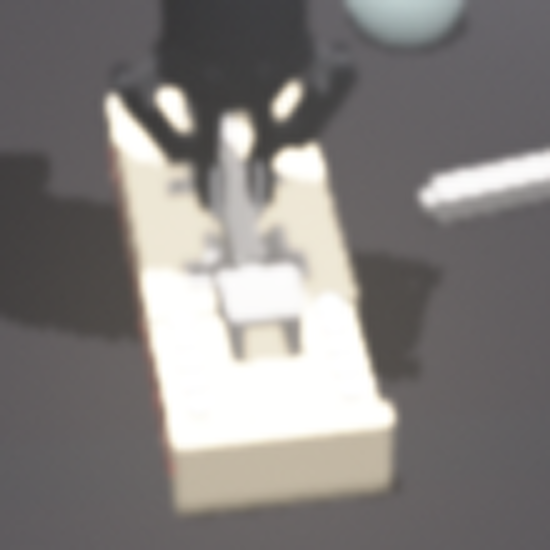

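Centred in both forks, 5–6 N support force at z 50.3, so the bolt is seated. Releasing and going up.

```bash
python3 -m creep '[{"tx":0,"ty":0,"tz":0,"rx":0,"ry":0,"rz":0},{"tx":0,"ty":0,"tz":0,"rx":0,"ry":0,"rz":0},{"tx":0,"ty":0,"tz":0,"rx":0,"ry":0,"rz":0},{"tx":0,"ty":0,"tz":0,"rx":0,"ry":0,"rz":0},{"tx":0,"ty":0,"tz":0,"rx":0,"ry":0,"rz":0},{"tx":0,"ty":-0.5,"tz":0,"rx":0,"ry":0,"rz":0},{"tx":0,"ty":-1,"tz":0,"rx":0,"ry":0,"rz":0},{"tx":0,"ty":-1,"tz":0,"rx":0,"ry":0,"rz":0},{"tx":0,"ty":-1,"tz":0,"rx":0,"ry":0,"rz":0},{"tx":0,"ty":0,"tz":0,"rx":0,"ry":0,"rz":0},{"tx":0,"ty":0,"tz":0,"rx":0,"ry":0,"rz":0},{"tx":0,"ty":0,"tz":0,"rx":0,"ry":0,"rz":0}]' 100
python3 snap.py 17 wrist side scene
```

```text
time: 23.05
tool_pos: [624.9, -3.3, 154.4]
orientation: [0.707, -0.707, -0.025, 0.025]
ft_force: [-0.0, -0.6, -0.1]
finger_gap: 51.7
t 23.2 tcp [624.848  -3.445 153.833] yaw 4.044143770488924 y [-0.002 -0.    -1.   ] F [ 0.172 -0.013 -0.58 ] gap 52.180044681231294 j7 0.3130433190222721
```

View pics/wrist_17.png

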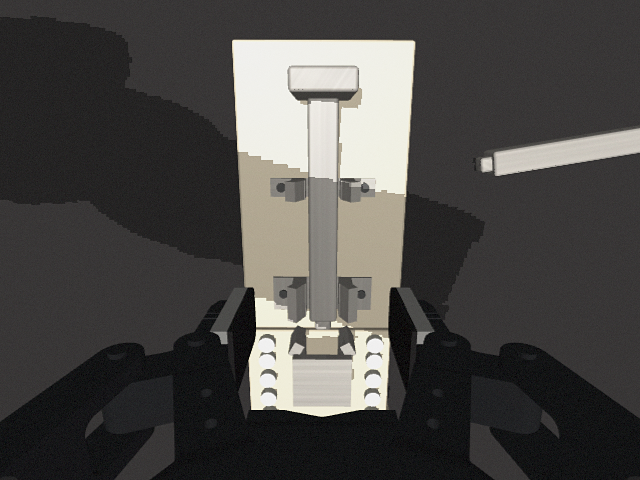

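Wrist view 17: the bolt lies straight in both forks (bar cols 309–338), its tip at (322,326) short of the keeper mouth at about row 335. Measuring the plate, then pushing from behind.

```bash
python3 - <<'E'
from h import *
import json
np.set_printoptions(precision=2,suppress=True)
L=lambda f:{k:np.array(v) if isinstance(v,list) else v for k,v in json.load(open(f)).items()}
w=L('pics/wrist_17.json');s=sense();t=np.array(s['tool_pos']);m=rot(s['orientation']).as_matrix()
for n,u,v,z in (('plate rear',323,67,106),('plate front',323,91,106),('tip shoulder',323,320,70),('ff rear edge',365,277,51),('rf rear',370,179,51),('rf front',370,196,51),('deck end',323,41,50),('deck front',323,328,50)):
    print(n,m.T@(onz(w,u,v,z)-t))
E
```

```text
plate rear [ 0.66 47.83 96.05]
plate front [ 0.67 47.83 85.47]
tip shoulder [  0.91  83.83 -52.7 ]
ff rear edge [ 29.95 102.78 -29.81]
rf rear [ 31.23 102.78  37.44]
rf front [ 31.59 102.78  26.42]
deck end [  0.9  103.83 118.68]
deck front [  1.01 103.83 -69.22]
```

```bash
python3 -m creep '[{"tx":0.03,"ty":0,"tz":0.85,"rx":0,"ry":0,"rz":0},{"tx":0,"ty":0,"tz":0.85,"rx":0,"ry":0,"rz":0},{"tx":0,"ty":0,"tz":0.85,"rx":0,"ry":0,"rz":0},{"tx":0,"ty":0,"tz":0.85,"rx":0,"ry":0,"rz":0},{"tx":0,"ty":0,"tz":0.87,"rx":0,"ry":0,"rz":0},{"tx":0,"ty":0,"tz":0,"rx":0,"ry":0,"rz":0},{"tx":0,"ty":0,"tz":0,"rx":0,"ry":0,"rz":0},{"tx":0,"ty":0,"tz":0,"rx":0,"ry":0,"rz":0}]' 255 40
python3 -m creep '[{"tx":0,"ty":0.8,"tz":0,"rx":0,"ry":0,"rz":0},{"tx":0,"ty":0.8,"tz":0,"rx":0,"ry":0,"rz":0},{"tx":0,"ty":0.8,"tz":0,"rx":0,"ry":0,"rz":0},{"tx":0,"ty":0.7,"tz":0,"rx":0,"ry":0,"rz":0},{"tx":0,"ty":0.2,"tz":0,"rx":0,"ry":0,"rz":0},{"tx":0,"ty":0,"tz":0,"rx":0,"ry":0,"rz":0},{"tx":0,"ty":0,"tz":0,"rx":0,"ry":0,"rz":0},{"tx":0,"ty":0,"tz":0,"rx":0,"ry":0,"rz":0}]'
python3 snap.py 18 wrist scene side
python3 - <<'E'
import cv2
a=cv2.imread('pics/scene_18.png')[215:325,230:350];b=cv2.imread('pics/side_18.png')[230:340,270:390]
cv2.imwrite('pics/c18.png',cv2.resize(cv2.vconcat([a,b]) if 0 else cv2.hconcat([a,b]),None,fx=3.3,fy=3.3,interpolation=cv2.INTER_CUBIC))
E
```

```text
time: 24.0
tool_pos: [617.3, 123.0, 154.4]
orientation: [-0.706, 0.707, 0.024, -0.025]
ft_force: [0.5, -0.4, -0.4]
finger_gap: 0.4
time: 24.8
tool_pos: [618.1, 124.1, 56.9]
orientation: [0.707, -0.707, -0.025, 0.024]
ft_force: [0.5, -0.1, -0.7]
finger_gap: 0.3
t 24.95 tcp [617.706 124.484  56.552] yaw 4.050364528363175 y [ 0.001  0.    -1.   ] F [ 0.413 -0.546 -0.524] gap -0.1855252350028624 j7 0.17431183529206642
```

View pics/wrist_18.png

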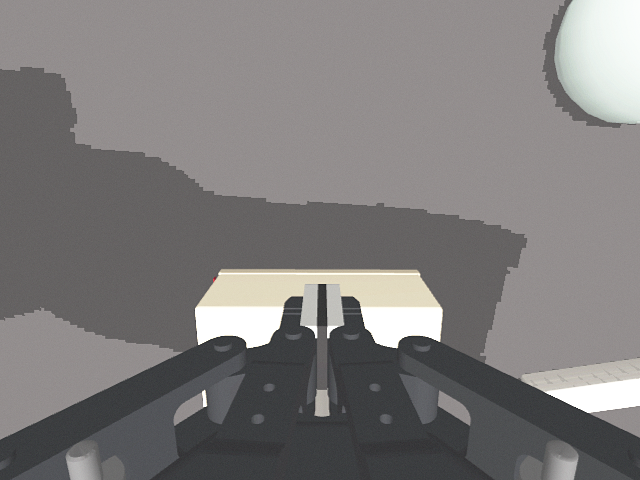

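View pics/c18.png

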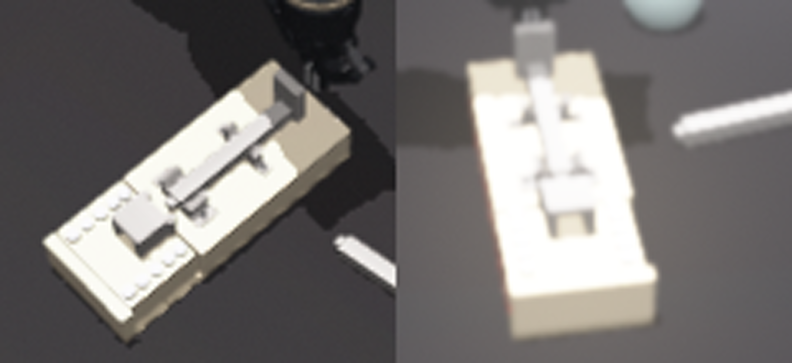

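Scene and side crops show the fingers behind the end plate, bolt in line. Pushing slowly towards –y.

```bash
python3 -m creep '[{"tx":0,"ty":0,"tz":-0.25,"rx":0,"ry":0,"rz":0},{"tx":0,"ty":0,"tz":-0.2,"rx":0,"ry":0,"rz":0},{"tx":0,"ty":0,"tz":-0.15,"rx":0,"ry":0,"rz":0},{"tx":0,"ty":0,"tz":-0.15,"rx":0,"ry":0,"rz":0},{"tx":0,"ty":0,"tz":-0.15,"rx":0,"ry":0,"rz":0},{"tx":0,"ty":0,"tz":0,"rx":0,"ry":0,"rz":0}]'
python3 -m creep '[{"tx":0,"ty":0,"tz":-0.15,"rx":0,"ry":0,"rz":0},{"tx":0,"ty":0,"tz":-0.15,"rx":0,"ry":0,"rz":0},{"tx":0,"ty":0,"tz":-0.15,"rx":0,"ry":0,"rz":0},{"tx":0,"ty":0,"tz":-0.15,"rx":0,"ry":0,"rz":0},{"tx":0,"ty":0,"tz":0,"rx":0,"ry":0,"rz":0}]'
python3 snap.py 19 scene side
python3 - <<'E'
import cv2
a=cv2.imread('pics/scene_19.png')[215:325,230:350];b=cv2.imread('pics/side_19.png')[230:340,270:390]
cv2.imwrite('pics/c19.png',cv2.resize(cv2.hconcat([a,b]),None,fx=3.3,fy=3.3,interpolation=cv2.INTER_CUBIC))
E
```

```text
time: 25.55
tool_pos: [619.3, 96.5, 55.8]
orientation: [-0.707, 0.707, 0.025, -0.025]
ft_force: [0.6, -0.7, 0.7]
finger_gap: -0.1
time: 26.05
tool_pos: [620.4, 78.0, 55.7]
orientation: [-0.706, 0.707, 0.024, -0.025]
ft_force: [0.3, 0.0, 0.6]
finger_gap: -0.2
t 26.15 tcp [620.431  78.76   55.656] yaw 4.003586360330351 y [-0.    -0.001 -1.   ] F [ 0.03  -0.846 -0.295] gap 0.0915921597648142 j7 0.24051376057500054
```

View pics/c19.png

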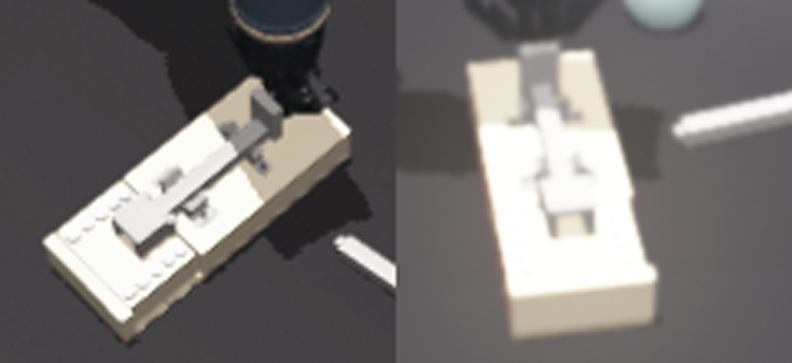

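The tip is in the keeper mouth. Continuing, then creeping to the stop.

```bash
python3 -m creep '[{"tx":0,"ty":0,"tz":-0.15,"rx":0,"ry":0,"rz":0},{"tx":0,"ty":0,"tz":-0.15,"rx":0,"ry":0,"rz":0},{"tx":0,"ty":0,"tz":-0.15,"rx":0,"ry":0,"rz":0},{"tx":0,"ty":0,"tz":-0.05,"rx":0,"ry":0,"rz":0},{"tx":0,"ty":0,"tz":0,"rx":0,"ry":0,"rz":0}]'
python3 -m creep '[{"tx":0,"ty":0,"tz":-0.07,"rx":0,"ry":0,"rz":0},{"tx":0,"ty":0,"tz":-0.07,"rx":0,"ry":0,"rz":0}]'
```

```text
time: 26.65
tool_pos: [621.6, 63.7, 55.7]
orientation: [-0.707, 0.707, 0.025, -0.025]
ft_force: [-0.7, 0.4, 1.0]
finger_gap: -0.0
time: 26.85
tool_pos: [621.8, 60.7, 55.7]
orientation: [0.707, -0.707, -0.025, 0.025]
ft_force: [-0.6, 1.4, 0.6]
finger_gap: 0.1
```

```bash
python3 -m creep '[{"tx":0,"ty":0,"tz":-0.06,"rx":0,"ry":0,"rz":0}]'
```

```text
time: 26.95
tool_pos: [621.8, 59.9, 55.7]
orientation: [0.707, -0.706, -0.025, 0.025]
ft_force: [-0.1, 8.9, 1.8]
finger_gap: 0.2
```

```bash
python3 -m creep '[{"tx":0,"ty":0,"tz":-0.06,"rx":0,"ry":0,"rz":0},{"tx":0,"ty":0,"tz":0,"rx":0,"ry":0,"rz":0}]'
```

```text
time: 27.15
tool_pos: [621.8, 59.8, 55.7]
orientation: [0.708, -0.705, -0.026, 0.026]
ft_force: [-0.8, 9.6, 1.0]
finger_gap: 0.1
```

Hard stop at 9–10 N, TCP y about 93 as expected. Backing off and checking.

```bash
python3 -m creep '[{"tx":0,"ty":0,"tz":0.4,"rx":0,"ry":0,"rz":0},{"tx":0,"ty":0,"tz":0.6,"rx":0,"ry":0,"rz":0},{"tx":0,"ty":-0.9,"tz":0,"rx":0,"ry":0,"rz":0},{"tx":0,"ty":-0.9,"tz":0,"rx":0,"ry":0,"rz":0},{"tx":0,"ty":-0.9,"tz":0,"rx":0,"ry":0,"rz":0},{"tx":0,"ty":-0.9,"tz":0,"rx":0,"ry":0,"rz":0},{"tx":0,"ty":-0.9,"tz":-0.5,"rx":0,"ry":0,"rz":0},{"tx":0,"ty":0,"tz":-0.9,"rx":0,"ry":0,"rz":0},{"tx":0,"ty":0,"tz":-0.9,"rx":0,"ry":0,"rz":0},{"tx":0,"ty":0,"tz":0,"rx":0,"ry":0,"rz":0},{"tx":0,"ty":0,"tz":0,"rx":0,"ry":0,"rz":0},{"tx":0,"ty":0,"tz":0,"rx":0,"ry":0,"rz":0},{"tx":0,"ty":0,"tz":0,"rx":0,"ry":0,"rz":0}]'
python3 snap.py 20 wrist scene side
python3 - <<'E'
import cv2
a=cv2.imread('pics/scene_20.png')[215:325,230:350];b=cv2.imread('pics/side_20.png')[230:340,270:390]
cv2.imwrite('pics/c20.png',cv2.resize(cv2.hconcat([a,b]),None,fx=3.3,fy=3.3,interpolation=cv2.INTER_CUBIC))
E
```

```text
time: 28.45
tool_pos: [624.7, 19.2, 190.4]
orientation: [0.707, -0.707, -0.025, 0.026]
ft_force: [-0.2, 1.0, 0.1]
finger_gap: -0.1
t 28.6 tcp [624.776  18.6   190.55 ] yaw 4.109939774302551 y [-0.  0. -1.] F [ 0.077 -0.206 -0.746] gap 0.1504783279854109 j7 0.26032097158763995
```

View pics/wrist_20.png

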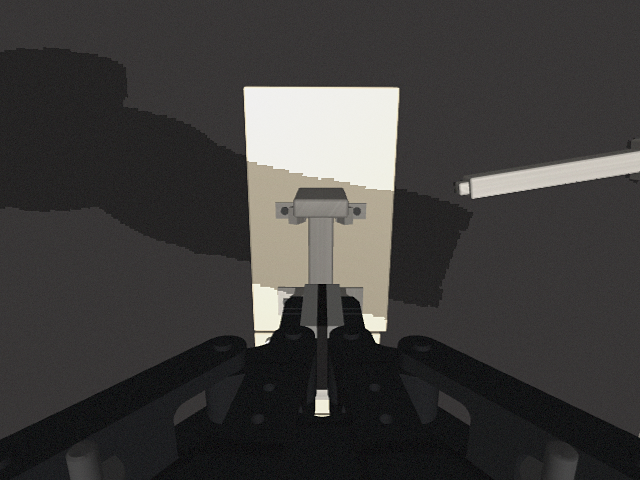

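View pics/c20.png

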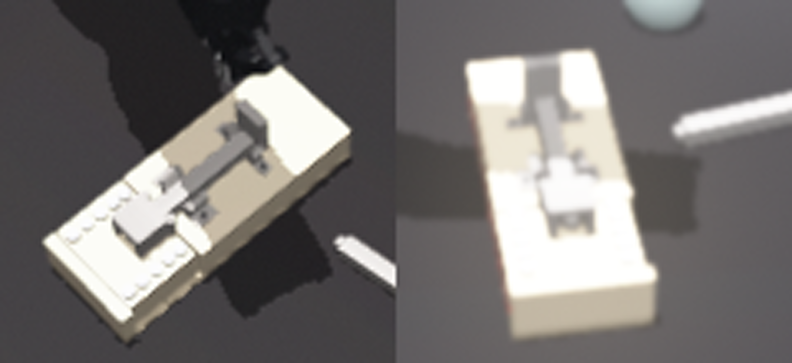

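View pics/scene_20.png

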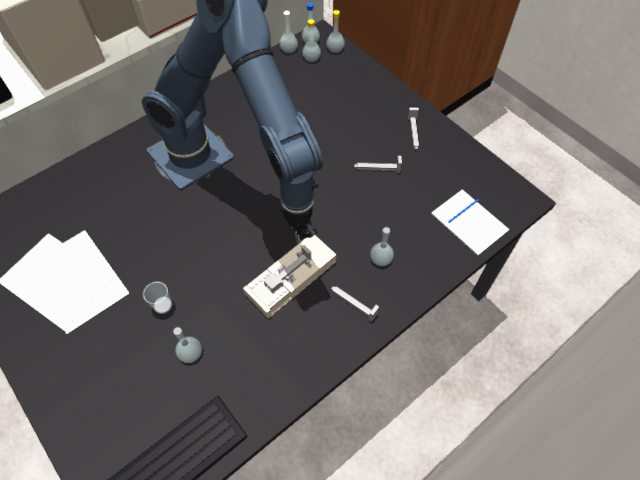

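```bash
python3 - <<'E'
from h import *
import json
np.set_printoptions(precision=2,suppress=True)
L=lambda f:{k:np.array(v) if isinstance(v,list) else v for k,v in json.load(open(f)).items()}
w=L('pics/wrist_20.json');t=np.array(sense()['tool_pos']);m=rot(sense()['orientation']).as_matrix()
for n,u,v,z in (('plate rear top',321,197.5,106),('plate front top',321,217,106),('rf left edge',277,210,51),('rf right',366,210,51),('rf rear',280,202,51),('rf front',280,218,51),('deck end',323,87,50),('deck front',323,330,50),('plateL',294,207,106),('plateR',348,207,106)):
    print(n,(m.T@(onz(w,u,v,z)-t))[[0,2]])
E
```

```text
plate rear top [-0.5  28.91]
plate front top [-0.51 16.9 ]
rf left edge [-33.67  10.51]
rf right [33.25 10.51]
rf rear [-31.25  16.59]
rf front [-31.59   4.37]
deck end [ 0.84 97.32]
deck front [  1.01 -89.91]
plateL [-16.91  23.1 ]
plateR [15.9 23.1]
```

The plate front (16.9 mm) meets the rear fork's rear edge (16.6 mm) and the plate is centred within 0.5 mm. The tray is flush and the glassware has not moved. Handing in.

```bash
python3 -c "
from plant import *
print(finish_job())"
```

```text
the job is handed in; nothing more can be done
None
```

The job is done and handed in at about 28.6 s of the 69 s allowed; the interface gives no verdict, so the result rests on my own checks.

**What I did**
1. I pushed the tray to its end stop, where the force reached 14 N and the tray front sat flush with the module.
2. I took the bolt-like piece nearest the base and laid it in both forks about 47 mm short of home (required: 34 to 74). I let go and lifted clear.
3. I pushed the end plate with shut fingers until it stopped at 9–10 N, then backed off.

**Last checks**
- The front of the end plate measured 16.9 mm against 16.6 mm for the rear fork's rear edge, so it is up against the fork.
- The plate is centred on the fork within 0.5 mm, and in the side and scene views the bolt lies level with its tip in the keeper. I did not measure tip depth directly.
- The tray looks flush, the flasks and beaker look unmoved by eye, and nothing touches the robot.

**What failed or disagreed**
- **First move:** it was refused because every row needs all six numbers.
- **First grasp:** the fingers shut just above the bar. The fingertips stood about 19 mm further back than the description says, so I felt my way down, gripped, and regripped 3 mm higher.
- **Grip reading:** the finger gap read about 15 mm on the 18 mm bar, though the bolt held firmly.
- **Camera scale:** wrist-camera sizes came out about 1.5% small, and fixed-camera positions differed from the wrist camera by up to 4 mm. I placed the bolt by the wrist camera.

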